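# Swap the blunt milling tools for sharp ones

### The job

The end mill and the drill that wear a red ring are blunt: carry them from the grey tool rail to the two red regrind pockets. In the rail, put in their place the sharp end mill and the sharp drill from the blue stand, each in the very pocket where its blunt twin stood. Lower every tool fully home without dropping or tipping it, and leave the face mill and the boring head as they are.

Things in the scene. Friction and masses are not known exactly. Their poses are not given: they have to be found in the camera images.
- blunt_mill_grip (a point): Blunt end mill: with red ring, 55 mm wide, on the flange. In the grey rail. Upright taper tool: under its 46 mm flange hangs a taper 32 to 13 mm wide, 58 mm long, inside the pocket. Grip from above on the bright round nut, 40 mm wide, 30 to 58 mm above the flange's underside; 16 mm gold cutter on top, to 83 mm. Point: on the axis, 46 mm above the flange's underside (= pocket top); z up. 0.3-0.6 kg.
- blunt_drill_grip (a point): Blunt drill: with red ring, 55 mm wide, on the flange. In the grey rail. Upright taper tool: under its 46 mm flange hangs a taper 32 to 13 mm wide, 58 mm long, inside the pocket. Grip from above on the black round chuck, 38 mm wide, 30 to 54 mm above the flange's underside; thin drill on top, to 84 mm. Point: on the axis, 46 mm above the flange's underside (= pocket top); z up. 0.3-0.6 kg.
- sharp_mill_grip (a point): Sharp end mill: no red ring. In the blue stand. Upright taper tool: under its 46 mm flange hangs a taper 32 to 13 mm wide, 58 mm long, inside the pocket. Grip from above on the bright round nut, 40 mm wide, 30 to 58 mm above the flange's underside; 16 mm gold cutter on top, to 83 mm. Point: on the axis, 46 mm above the flange's underside (= pocket top); z up. 0.3-0.6 kg.
- sharp_drill_grip (a point): Sharp drill: no red ring. In the blue stand. Upright taper tool: under its 46 mm flange hangs a taper 32 to 13 mm wide, 58 mm long, inside the pocket. Grip from above on the black round chuck, 38 mm wide, 30 to 54 mm above the flange's underside; thin drill on top, to 84 mm. Point: on the axis, 46 mm above the flange's underside (= pocket top); z up. 0.3-0.6 kg.
- face_mill_grip (a point): Face mill, stays in the grey rail: dark steel head 50 mm wide with five gold tips, on the same kind of holder, 70 mm high above the pocket's top. The point is on its axis, 46 mm above the pocket's top.
- boring_head_grip (a point): Boring head, stays in the blue stand: pale aluminium head 46 mm wide with a small off-centre bar, 84 mm high above the pocket's top. The point is on its axis, 46 mm above the pocket's top.
- pocket_mill: The black pocket of the grey rail (three in a row) in which the blunt end mill stands at the start. Block 70x70x64 mm with a 36 mm round hole down through its top for a tool's taper; the flange rests on the top (2 mm play). Fixed; pockets 95 mm apart in the row. Origin: centre of its underside, so its top is 64 mm above it; z up, y along the row.
- pocket_drill: The black pocket of the grey rail (three in a row) in which the blunt drill stands at the start. Block 70x70x64 mm with a 36 mm round hole down through its top for a tool's taper; the flange rests on the top (2 mm play). Fixed; pockets 95 mm apart in the row. Origin: centre of its underside, so its top is 64 mm above it; z up, y along the row.
- red_pocket_1: One of the two red pockets of the red rack, empty at the start. Block 70x70x64 mm with a 36 mm round hole down through its top for a tool's taper; the flange rests on the top (2 mm play). Fixed; pockets 95 mm apart in the row. Origin: centre of its underside, so its top is 64 mm above it; z up, y along the row.
- red_pocket_2: The other of the two red pockets of the red rack, empty at the start. Block 70x70x64 mm with a 36 mm round hole down through its top for a tool's taper; the flange rests on the top (2 mm play). Fixed; pockets 95 mm apart in the row. Origin: centre of its underside, so its top is 64 mm above it; z up, y along the row.
Mind the look-alikes: they are no part of the job. What is shaped like the part that bears blunt_mill_grip but purple is not meant.

How it is judged:
At the end, for the whole second after the job is handed in: Sharp end mill and sharp drill each in the rail pocket of its blunt twin; blunt ones in the two red pockets, either way round; all fully home (8 mm of the axis, flange within 5 mm of the top, upright to 5 degrees), released, at rest; face mill and boring head within 12 mm of their start (horizontal distance between sharp_mill_grip and pocket_mill below 0.008 m and z of sharp_mill_grip in the frame of pocket_mill between 0.102 and 0.115 m and angle between each of sharp_mill_grip, sharp_drill_grip, face_mill_grip, boring_head_grip's own z axis and vertical below 0.09 rad and horizontal distance between sharp_drill_grip and pocket_drill below 0.008 m and z of sharp_drill_grip in the frame of pocket_drill between 0.102 and 0.115 m and (((horizontal distance between blunt_mill_grip and red_pocket_1 below 0.008 m and z of blunt_mill_grip in the frame of red_pocket_1 between 0.102 and 0.115 m and angle between blunt_mill_grip's own z axis and vertical below 0.09 rad) and (horizontal distance between blunt_drill_grip and red_pocket_2 below 0.008 m and z of blunt_drill_grip in the frame of red_pocket_2 between 0.102 and 0.115 m and angle between blunt_drill_grip's own z axis and vertical below 0.09 rad)) or ((horizontal distance between blunt_mill_grip and red_pocket_2 below 0.008 m and z of blunt_mill_grip in the frame of red_pocket_2 between 0.102 and 0.115 m and angle between blunt_mill_grip's own z axis and vertical below 0.09 rad) and (horizontal distance between blunt_drill_grip and red_pocket_1 below 0.008 m and z of blunt_drill_grip in the frame of red_pocket_1 between 0.102 and 0.115 m and angle between blunt_drill_grip's own z axis and vertical below 0.09 rad))) and distance of each of face_mill_grip, boring_head_grip from where it was at the start of the episode below 0.012 m and linear speed of each of blunt_mill, blunt_drill, sharp_mill, sharp_drill below 0.02 m/s); the robot touches nothing.
It fails at once if one of the tools is tipped by more than 45 degrees or falls over (angle between any of blunt_mill_grip, blunt_drill_grip, sharp_mill_grip, sharp_drill_grip, face_mill_grip, boring_head_grip's own z axis and vertical above 0.785 rad).
It fails at once if a tool is dropped into a pocket (falls in faster than 0.8 m/s) ((linear speed of sharp_mill above 0.8 m/s and horizontal distance between sharp_mill_grip and pocket_mill below 0.025 m and z of sharp_mill_grip in the frame of pocket_mill below 0.15 m) or (linear speed of sharp_drill above 0.8 m/s and horizontal distance between sharp_drill_grip and pocket_drill below 0.025 m and z of sharp_drill_grip in the frame of pocket_drill below 0.15 m) or (linear speed of blunt_mill above 0.8 m/s and horizontal distance between blunt_mill_grip and red_pocket_1 below 0.025 m and z of blunt_mill_grip in the frame of red_pocket_1 below 0.15 m) or (linear speed of blunt_mill above 0.8 m/s and horizontal distance between blunt_mill_grip and red_pocket_2 below 0.025 m and z of blunt_mill_grip in the frame of red_pocket_2 below 0.15 m) or (linear speed of blunt_drill above 0.8 m/s and horizontal distance between blunt_drill_grip and red_pocket_1 below 0.025 m and z of blunt_drill_grip in the frame of red_pocket_1 below 0.15 m) or (linear speed of blunt_drill above 0.8 m/s and horizontal distance between blunt_drill_grip and red_pocket_2 below 0.025 m and z of blunt_drill_grip in the frame of red_pocket_2 below 0.15 m)).
It fails at once if the face mill or the boring head is taken out or knocked aside by more than 25 mm (distance of any of face_mill_grip, boring_head_grip from where it was at the start of the episode above 0.025 m).
It also fails if it takes over 93 s, if anything falls off the work surface, if the arm or the gripper's body presses on something with over 40 N, if the wrist force passes 120 N, or if a joint passes its speed limit or range.

### The arm

A 6-joint arm with a two-finger parallel gripper is mounted at the origin on a cart in front of the work surface, level with it; the furniture and walls round the work are solid. World frame = base frame: x ahead of the robot, y to its left, z up, the work surface at z = 0. Lengths are in m, angles in rad, forces in N, time in s.
With the tool pointing down it reaches from about 0.275 to 0.875 m from the base axis. Payload 12.5 kg.
Tool frame: the origin (TCP) lies midway between the tips of the shut fingers; the grasp point (between the pads) lies 19 mm behind it (robot.grasp_offset is the distance from the TCP to the grasp point, in m); z points along the fingers, y is the direction in which the jaws open and shut (so a half turn about z gives the same grasp; the last joint's range is limited). The gripper opens to 85 mm and grips with 20 to 120 N. Pads are 22 mm wide; open, the fingers measure 114 mm over their backs; the gripper's body (76 mm by 85 mm) begins 54 mm behind the grasp point. The pads swing forward as they close: fully open they stand 13 mm farther back than shut.
Start: joints at [-1.284, 0.351, 1.652, -0, 1.139, -0.085], TCP at [0.2, -0.512, 0.231] pointing down, gripper open.
Joint ranges: [-2.75, 2.75], [-0.79, 2.1], [0.01, 2.65], [-1.57, 4.71], [0.07, 3.14], [-2.87, 2.87]. Speed limits (rad/s): [2.22, 2.22, 2.79, 3.14, 3.14, 3.14].

### API

Orientations are given as a rotation vector (axis times angle).
In Python, from plant import robot gives the robot as it stands.
- The arm moves only by the tool play_rows, never from a script. Its argument "increments" is a list of rows, each a list of 3 entries, a list of its own where there are three numbers: the turn, a rotation vector about the tool's x, y, z in rad, then the shift along the tool's x, y, z in cm, then the closure, from -1 (fully open) to 1 (shut). A call has exactly 8 rows; each row is the pose to reach, as a shift and turn from the pose measured when the call began, along the tool's axes at that moment; what a row does not reach only later rows make up. A row lasts 1/10 s, in which the tool goes at most 50 mm and 8.59 degrees, less where a joint would pass 70% of its speed; a pose out of reach is approached as far as the arm can. A call with a gripper value outside its range is refused whole. The fingers move at their own pace and stop on an object; "squeeze" is the grip in N (left out, the last holds). Time passes only in rows, so rows that repeat a pose let the fingers close, or fill a call up. It gives the time, the measured TCP pose, the force and the opening at its end, in the units of the state.
- robot.read_state(): the state, without advancing time (a new reading comes with each control period).
- robot.read_camera(name): name is "side" or "top"; returns a dict with "frame" (420x560x3 uint8, red, green, blue), "camera_matrix" (3x3 intrinsics, pixels), "R" (3x3) and "t" (3): a world point X has camera coordinates R X + t. Camera axes: x right, y down, z forward; pixel columns grow to the right and rows downward; lengths in m; the calibration is good to about 2 mm. A picture is of the moment at which its call begins. There is no depth.
- robot.finish_job(): hands the job in, once; it reports no verdict.
Trained networks look in a picture, given as the dict that the camera call returned (one of the last four; its "shot" number tells which), for a name from the list of things; names that differ only in an ending like _2 or _b are one class to them, and where a whole thing is asked for, a point or a joint stands for the part that bears it (a point fixed in the world has none). Each returns a list of dicts, best first, with "confidence" (0 to 1); they miss things now and then, are a little off and sometimes report something else, mostly with a low value. They report only what shows in the picture. A call takes as long as a camera call. They do not tell look-alikes from the thing itself.
- robot.silhouettes(picture, label): "pixels" (420x560 bool, what is visible of it).
- robot.spot_point(picture, label): "position" ([x, y, z] in m, in world coordinates, good to about 4 mm: a listed point, or the origin of a listed thing).
The state is a dict: "t": time; "joints": joint angles; "joint_velocities": joint speeds; "joint_efforts": joint torques, N m; "ee_pos": TCP position; "tcp_rot": TCP orientation; "ft_force": force on the tool from outside, world axes, zero at the start; "moment": the same for the moment, N m; "width": opening from 0.0 (shut) to 1.0 (fully open).
Only numpy, scipy, OpenCV 4.12 (cv2) and the standard library are available. Lean on these libraries where they do the work, as an engineer would, in place of code of your own. Each camera call takes 0.05 s, during which the arm holds its last target.

## Working session

There is one attempt and no reset: what is moved stays moved. The work goes in short steps, Python scripts to look and compute and a tool call to move; the robot and the scene stay as the last step left them, time stands still between calls to the robot, and variables do not carry over. Pictures are saved under pics/ and viewed, and the job is handed in when it is done.

Besides the shell and the picture viewer there is one more tool, called after "Request:" as name([rows], argument=value, ...), one row to a line, values as JSON. play_rows: Moves the arm, as the interface text tells. Its arguments: {"type":"object","properties":{"increments":{"type":"array"},"squeeze":{"type":"number"}},"required":["increments"]}

```bash
ls; mkdir -p pics
python3 - <<'E'
from plant import robot
import cv2,numpy as np,pickle
s=robot.read_state();print(s)
for n in("side","top"):
    p=robot.read_camera(n);cv2.imwrite(f"pics/a_{n}.png",p["frame"][:,:,::-1]);print(n,p["camera_matrix"].tolist(),p["R"].tolist(),p["t"].tolist())
    for l in ["blunt_mill_grip","blunt_drill_grip","sharp_mill_grip","sharp_drill_grip","face_mill_grip","boring_head_grip","pocket_mill","pocket_drill","red_pocket_1"]:
        print(l,[(np.round(d["position"],3).tolist(),round(d["confidence"],2)) for d in robot.spot_point(p,l)])
E
```

```text
pics
{'t': 0.0, 'joints': array([-1.28357631e+00,  3.51221944e-01,  1.65243509e+00,  1.09894730e-05,
        1.13909308e+00, -8.45912340e-02]), 'joint_velocities': array([ 0.00010007,  0.00061901, -0.00073849,  0.00086554, -0.00053032,
       -0.00060112]), 'joint_efforts': array([-2.35883181e-04, -5.06102586e+01, -2.91406524e+01, -7.28016244e-05,
        4.52662018e-03, -1.01807569e-05]), 'ee_pos': array([ 0.19975289, -0.51208589,  0.23076207]), 'tcp_rot': array([-3.08632934e+00, -5.80461260e-01,  1.68233362e-04]), 'ft_force': array([ 0.56543318, -0.36661354,  0.35742583]), 'moment': array([-0.02561642, -0.00508972,  0.01294   ]), 'width': 0.9956721516198445}
side [[435.34032875955126, 0.0, 275.9583374620497], [0.0, 435.34032875955126, 212.82756748610572], [0.0, 0.0, 1.0]] [[-0.9429656737795098, -0.33279672038627794, -0.007879148030896763], [-0.22399644848726652, 0.6518380975610266, -0.7245223844941666], [0.246254602268966, -0.6814348372868526, -0.6892062342965237]] [0.4566940238528673, 0.22965142181931267, 0.9091140905402667]
blunt_mill_grip [([0.521, -0.243, 0.116], 0.92), ([0.508
[... 695 characters left out ...]
04316, 0.01622639171503738, -0.09398897379936717], [0.09406900517946887, 0.004239771075353538, -0.9955566516305205]] [-0.08571647433642793, 0.5381836803124725, 1.1899167474998313]
blunt_mill_grip [([0.509, -0.124, 0.104], 0.84), ([0.523, -0.245, 0.12], 0.78), ([0.403, -0.44, 0.104], 0.67)]
blunt_drill_grip [([0.524, -0.336, 0.121], 0.87)]
sharp_mill_grip []
sharp_drill_grip [([0.649, 0.166, 0.119], 0.86)]
face_mill_grip [([0.521, -0.432, 0.116], 0.65)]
boring_head_grip [([0.651, 0.07, 0.121], 0.59)]
pocket_mill [([0.644, 0.264, 0.124], 0.73), ([0.52, -0.24, 0.011], 0.69)]
pocket_drill [([0.518, -0.333, 0.005], 0.96)]
red_pocket_1 [([0.448, -0.005, 0.008], 0.91), ([0.544, -0.012, 0.01], 0.9)]
```

View pics/a_side.png

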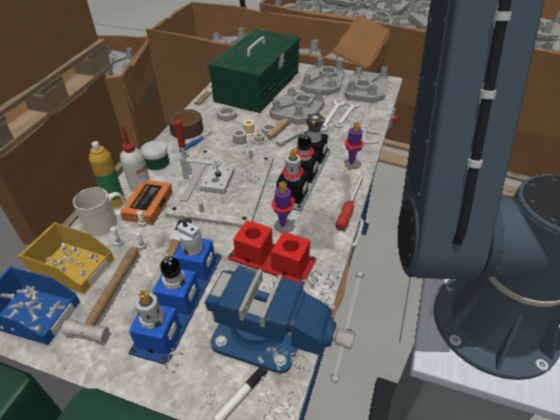

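View pics/a_top.png

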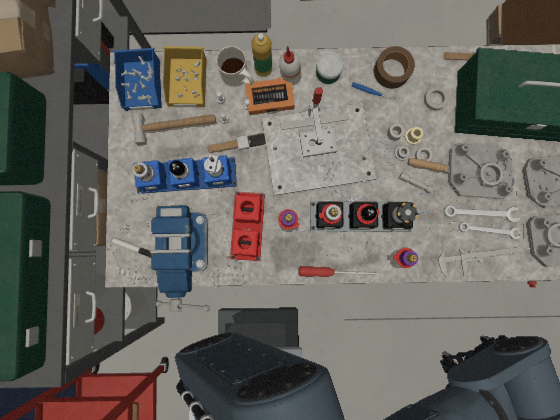

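The side view shows the rail (around px 300,160) holding the blunt end mill, the blunt drill and the face mill. The blue stand (around 175,290) holds the sharp end mill, the sharp drill and the boring head. The two empty red pockets are at (252,243) and (291,255). The purple look-alikes stand loose at (283,203) and (354,143). I'll confirm this in enlarged crops.

Run:
```python
import cv2,numpy as np
a=cv2.imread("pics/a_top.png");s=cv2.imread("pics/a_side.png")
r=lambda im,x,y,w,h,W=400:cv2.resize(im[y:y+h,x:x+w],(W,300),interpolation=cv2.INTER_CUBIC)
out=np.vstack([np.hstack([r(a,225,190,200,75*2-0),r(a,120,140,140,105)]),np.hstack([r(s,230,100,160,120),r(s,120,210,200,150)])])
cv2.imwrite("pics/b.png",out)
```

```text
(no output)
```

View pics/b.png

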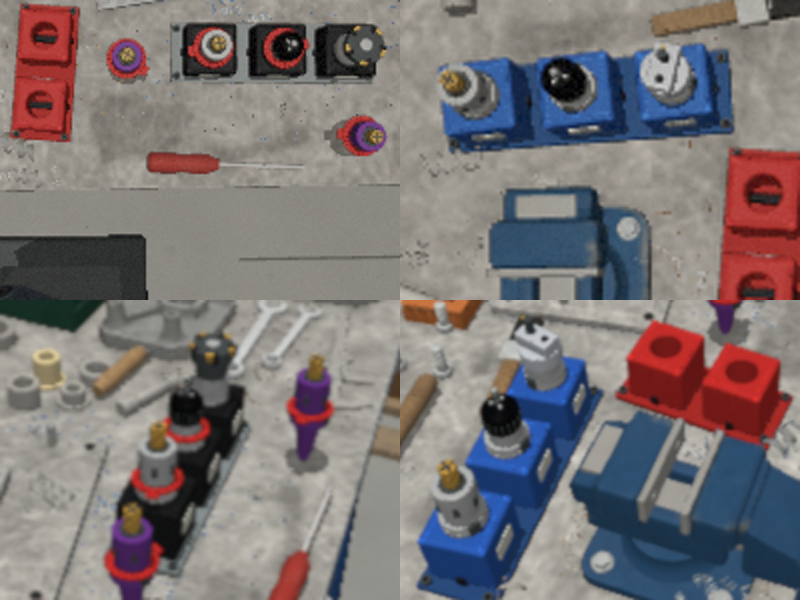

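The crops confirm it. In the grey rail (top px), the bright nut with a red ring at (332,214) is the blunt mill and the black chuck with a red ring at (366,214) is the blunt drill. The purple ones at (288,218) and (405,258) stand loose, so they are only look-alikes. In the blue stand, the sharp mill is at (144,172), the sharp drill at (180,168) and the boring head at (213,165). Next I'll refine the positions by fitting models to the silhouettes.

```bash
cat > h.py <<'E'
import numpy as np,cv2
from scipy.optimize import minimize
S=4
def proj(p,X):
    c=X@np.asarray(p["R"]).T+np.asarray(p["t"]);K=np.asarray(p["camera_matrix"])
    q=c@K.T;return q[:,:2]/q[:,2:]
def hullmask(p,parts):
    m=np.zeros((420*S,560*S),np.uint8)
    for X in parts:
        u=((proj(p,X)+.5)*S-.5)
        cv2.fillConvexPoly(m,cv2.convexHull(np.round(u*16).astype(np.int32)),1,shift=4)
    return m
th=np.linspace(0,2*np.pi,24,endpoint=False)
def cyl(x,y,z0,z1,r0,r1=None):
    r1=r0 if r1 is None else r1
    return np.vstack([np.c_[x+r*np.cos(th),y+r*np.sin(th),0*th+z] for r,z in((r0,z0),(r1,z1))])
def tool(kind,blunt,x,y,zt):
    P=[cyl(x,y,zt,zt+.011,.0275 if blunt else .023),cyl(x,y,zt+.011,zt+.03,.018)]
    if kind=="mill":P+=[cyl(x,y,zt+.03,zt+.058,.020),cyl(x,y,zt+.058,zt+.083,.008)]
    else:P+=[cyl(x,y,zt+.03,zt+.054,.019),cyl(x,y,zt+.054,zt+.063,.017,.006)]
    return P
def block(x,y,z,yaw):
    c,s=np.cos(yaw),np.sin(yaw)
    return [np.array([[x+c*a-s*b,y+s*a+c*b,z+h] for a in(-.035,.035) for b in(-.035,.035) for h in(0,.064)])]
def pick(robot,p,label,near):
    best=None
    for d in robot.silhouettes(p,label):
        m=d["pixels"]
        v,u=np.nonzero(m)
        q=proj(p,np.array([near]))[0]
        e=np.hypot(u.mean()-q[0],v.mean()-q[1])
        if e<14 and (best is None or e<best[0]):best=(e,m)
    return None if best is None else best[1]
def iou(pm,parts):
    L=0
    for p,m in pm:
        r=hullmask(p,parts)
        M=cv2.resize(m.astype(np.float32),None,fx=S,fy=S,interpolation=cv2.INTER_LINEAR)>.5
        L+=1-(r&M).sum()/(r|M).sum()
    return L/len(pm)
def fit(pm,f,x0,step):
    sim=np.array([x0]+[np.array(x0)+np.eye(len(x0))[i]*step[i] for i in range(len(x0))])
    o=minimize(lambda v:iou(pm,f(v)),x0,method="Nelder-Mead",options=dict(initial_simplex=sim,xatol=1e-4,fatol=1e-4,maxiter=150))
    return o.x,o.fun
E
python3 - <<'E'
from plant import robot
from h import *
ps={n:robot.read_camera(n) for n in("side","top")}
N={"blunt_mill_grip":(.522,-.244,.118),"blunt_drill_grip":(.523,-.336,.119),"sharp_mill_grip":(.644,.263,.118),"sharp_drill_grip":(.65,.168,.119)}
for l,n in N.items():
    pm={k:(p,m) for k,p in ps.items() if (m:=pick(robot,p,l,n)) is not None}
    k="mill" if "mill" in l else "drill"
    for sel in [list(pm)]+[[q] for q in pm]:
        for z in ([None,.072] if len(sel)>1 else [.072]):
            if z is None: x,e=fit([pm[q] for q in sel],lambda v:tool(k,"blunt" in l,*v),[n[0],n[1],.072],[.005,.005,.005])
            else: x,e=fit([pm[q] for q in sel],lambda v:tool(k,"blunt" in l,v[0],v[1],z),n[:2],[.005,.005])
            print(l,sel,z,np.round(x,4),round(e,3))
for n in [(.447,-.006,.04),(.545,-.014,.04)]:
    pm={k:(p,m) for k,p in ps.items() if (m:=pick(robot,p,"red_pocket_1",n)) is not None}
    x,e=fit(list(pm.values()),lambda v:block(*v),[n[0],n[1],.008,-.08],[.005,.005,.005,.1]);print(list(pm),np.round(x,4),round(e,3))
    for q in pm:
        x,e=fit([pm[q]],lambda v:block(v[0],v[1],.008,v[2]),[n[0],n[1],-.08],[.005,.005,.1]);print(q,np.round(x,4),round(e,3))
print(robot.read_state()["t"])
E
```

```text
blunt_mill_grip ['side', 'top'] None [ 0.5245 -0.2407  0.0796] 0.092
blunt_mill_grip ['side', 'top'] 0.072 [ 0.5252 -0.2423] 0.116
blunt_mill_grip ['side'] 0.072 [ 0.5273 -0.2502] 0.106
blunt_mill_grip ['top'] 0.072 [ 0.5252 -0.242 ] 0.07
blunt_drill_grip ['side', 'top'] None [ 0.5225 -0.3375  0.0789] 0.125
blunt_drill_grip ['side', 'top'] 0.072 [ 0.5231 -0.3396] 0.154
blunt_drill_grip ['side'] 0.072 [ 0.5255 -0.3474] 0.17
blunt_drill_grip ['top'] 0.072 [ 0.5229 -0.3389] 0.06
sharp_mill_grip ['side', 'top'] None [0.6447 0.2627 0.0748] 0.075
sharp_mill_grip ['side', 'top'] 0.072 [0.6459 0.2622] 0.083
sharp_mill_grip ['side'] 0.072 [0.646  0.2614] 0.048
sharp_mill_grip ['top'] 0.072 [0.6458 0.2636] 0.1
sharp_drill_grip ['side', 'top'] None [0.6517 0.1675 0.0741] 0.162
sharp_drill_grip ['side', 'top'] 0.072 [0.652  0.1673] 0.163
sharp_drill_grip ['side'] 0.072 [0.6533 0.1656] 0.107
sharp_drill_grip ['top'] 0.072 [0.6502 0.1676] 0.206
['side', 'top'] [ 0.4525 -0.0056  0.0093 -0.0367] 0.079
side [ 0.4524 -0.0077 -0.0164] 0.055
top [ 0.4526 -0.005  -0.0659] 0.099
['top'] [ 0.5473 -0.0113  0.0084 -0.0939] 0.143
top [ 0.5472 -0.0116 -0.1001] 0.142
1.7
```

Run:
```python
from h import *
import cv2
from plant import robot
P={n:robot.read_camera(n) for n in("side","top")}
def score(p,im,x,y,z):
    i=hullmask(p,[np.c_[x+.018*np.cos(th),y+.018*np.sin(th),0*th+z]]).astype(bool)
    o=hullmask(p,[np.c_[x+.024*np.cos(th),y+.024*np.sin(th),0*th+z]]).astype(bool)&~i
    return im[i].mean()-im[o].mean()
for n in P:
    p=P[n];im=cv2.resize(p["frame"][:,:,0].astype(np.float32),None,fx=S,fy=S,interpolation=cv2.INTER_CUBIC)
    for x0,y0 in[(.452,-.006),(.547,-.0115)]:
      for z in(.072,.076):
        g=[(score(p,im,x0+a*.001,y0+b*.001,z),x0+a*.001,y0+b*.001) for a in range(-8,9) for b in range(-8,9)]
        g.sort();w=np.array(g[:12]);print(n,z,np.round(w[:3],4).tolist(),np.round(w.mean(0),4))
c=cv2.resize(P["side"]["frame"][210:290,215:325,::-1],(770,560),interpolation=cv2.INTER_CUBIC)
for x0,y0 in[(.452,-.006),(.547,-.0115)]:
    u=(proj(P["side"],np.c_[x0+.018*np.cos(th),y0+.018*np.sin(th),0*th+.074])-[215,210]+.5)*7
    cv2.polylines(c,[u.astype(np.int32)],True,(255,255,0),1)
c2=cv2.resize(P["top"]["frame"][185:265,215:280,::-1],(455,560),interpolation=cv2.INTER_CUBIC)
for x0,y0 in[(.452,-.006),(.547,-.0115)]:
    u=(proj(P["top"],np.c_[x0+.018*np.cos(th),y0+.018*np.sin(th),0*th+.074])-[215,185]+.5)*7
    cv2.polylines(c2,[u.astype(np.int32)],True,(255,255,0),1)
cv2.imwrite("pics/c.png",cv2.resize(np.hstack([c,c2]),(800,366)))
```

```text
side 0.072 [[-64.9437, 0.451, -0.006], [-64.8773, 0.451, -0.005], [-64.6967, 0.452, -0.006]] [-6.35842e+01  4.51500e-01 -5.50000e-03]
side 0.076 [[-65.4585, 0.45, -0.002], [-65.1355, 0.451, -0.002], [-64.584, 0.45, -0.003]] [-6.3815e+01  4.5030e-01 -2.2000e-03]
side 0.072 [[-64.9624, 0.546, -0.0135], [-64.511, 0.546, -0.0125], [-64.38, 0.547, -0.0135]] [-6.33681e+01  5.46200e-01 -1.32000e-02]
side 0.076 [[-65.1484, 0.544, -0.0095], [-64.9926, 0.545, -0.0105], [-64.9915, 0.545, -0.0095]] [-6.37471e+01  5.44500e-01 -1.00000e-02]
top 0.072 [[-64.4511, 0.452, -0.005], [-64.3069, 0.452, -0.004], [-64.1281, 0.453, -0.005]] [-6.29355e+01  4.52500e-01 -4.50000e-03]
top 0.076 [[-65.0198, 0.452, -0.005], [-64.4765, 0.453, -0.005], [-63.971, 0.451, -0.005]] [-6.31093e+01  4.52500e-01 -5.00000e-03]
top 0.072 [[-73.3048, 0.547, -0.0125], [-72.9901, 0.547, -0.0135], [-72.651, 0.548, -0.0125]] [-7.14875e+01  5.47300e-01 -1.28000e-02]
top 0.076 [[-73.3444, 0.547, -0.0135], [-73.1525, 0.547, -0.0125], [-72.9434, 0.546, -0.0135]] [-7.16436e+01  5.46700e-01 -1.33000e-02]
```

View pics/c.png

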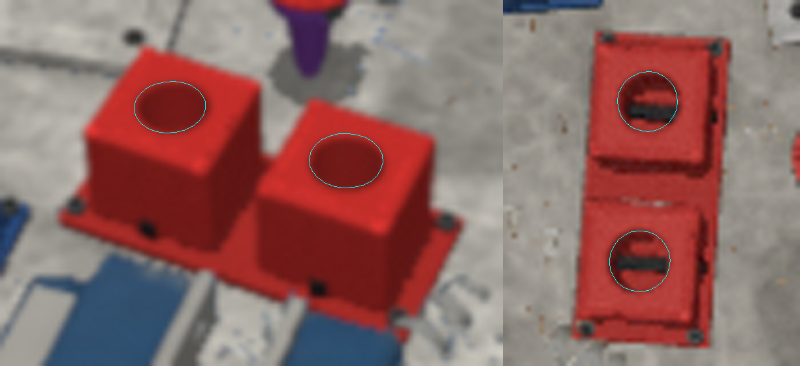

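```bash
cat > g.py <<'E'
import sys,numpy as np
from scipy.spatial.transform import Rotation as R
from plant import robot
def go(x,y,z):
    s=robot.read_state();r=R.from_rotvec(s["tcp_rot"])
    T=R.from_matrix(np.array([[0,1,0],[1,0,0],[0,0,-1.]]))
    print("t",round(s["t"],2),"pos",np.round(s["ee_pos"],4),"F",np.round(s["ft_force"],1),"w",round(s["width"],3),"q1,6",np.round(s["joints"][[0,5]],2))
    print("turn",np.round((r.inv()*T).as_rotvec(),3),"shift cm",np.round(r.inv().apply(np.array([x,y,z])-s["ee_pos"])*100,2))
if __name__=="__main__": go(*map(float,sys.argv[1:4]))
E
python3 g.py .5235 -.243 .25
```

```text
t 1.8 pos [ 0.1998 -0.5124  0.2313] F [-0.3  0.3 -0.2] w 1.0 q1,6 [-1.28 -0.08]
turn [ 0.     0.    -1.199] shift cm [ 39.94 -13.34  -1.87]
```

Request:
play_rows([
  [[0, 0, -1.199], [39.9, -13.3, -1.9], -1],
  [[0, 0, -1.199], [39.9, -13.3, -1.9], -1],
  [[0, 0, -1.199], [39.9, -13.3, -1.9], -1],
  [[0, 0, -1.199], [39.9, -13.3, -1.9], -1],
  [[0, 0, -1.199], [39.9, -13.3, -1.9], -1],
  [[0, 0, -1.199], [39.9, -13.3, -1.9], -1],
  [[0, 0, -1.199], [39.9, -13.3, -1.9], -1],
  [[0, 0, -1.199], [39.9, -13.3, -1.9], -1],
])

```text
t: 2.6
ee_pos: [0.5085, -0.2553, 0.2496]
tcp_rot: [2.214, 2.228, 0.0]
ft_force: [-0.2, -1.2, 0.3]
width: 0.999
```

```bash
python3 g.py .5235 -.243 .25
```

```text
t 2.6 pos [ 0.5085 -0.2553  0.2496] F [-0.2 -1.2  0.3] w 0.999 q1,6 [-0.55 -0.55]
turn [0.    0.    0.006] shift cm [ 1.22  1.51 -0.04]
```

Request:
play_rows([
  [[0, 0, 0], [1.22, 1.5, 0], -1],
  [[0, 0, 0.006], [1.22, 1.5, 0], -1],
  [[0, 0, 0.006], [1.22, 1.5, 3], -1],
  [[0, 0, 0.006], [1.22, 1.5, 6.5], -1],
  [[0, 0, 0.006], [1.22, 1.5, 10], -1],
  [[0, 0, 0.006], [1.22, 1.5, 13], -1],
  [[0, 0, 0.006], [1.22, 1.5, 15.4], -1],
  [[0, 0, 0.006], [1.22, 1.5, 15.4], -1],
])

```text
t: 3.4
ee_pos: [0.5212, -0.243, 0.0928]
tcp_rot: [-2.219, -2.216, 0.002]
ft_force: [-0.3, 0.7, 0.2]
width: 1.003
```

```bash
python3 g.py .5235 -.243 .0955
python3 - <<'E'
from plant import robot
import cv2
ims=[]
for n,(x,y) in(("side",(230,100)),("top",(270,160))):
    p=robot.read_camera(n);ims.append(cv2.resize(p["frame"][y:y+120,x:x+120,::-1],(400,400),interpolation=cv2.INTER_CUBIC))
cv2.imwrite("pics/d.png",cv2.hconcat(ims))
E
```

```text
t 3.4 pos [ 0.5212 -0.243   0.0928] F [-0.3  0.7  0.2] w 1.003 q1,6 [-0.52 -0.52]
turn [-0.005 -0.002 -0.001] shift cm [ 0.    0.23 -0.27]
```

View pics/d.png

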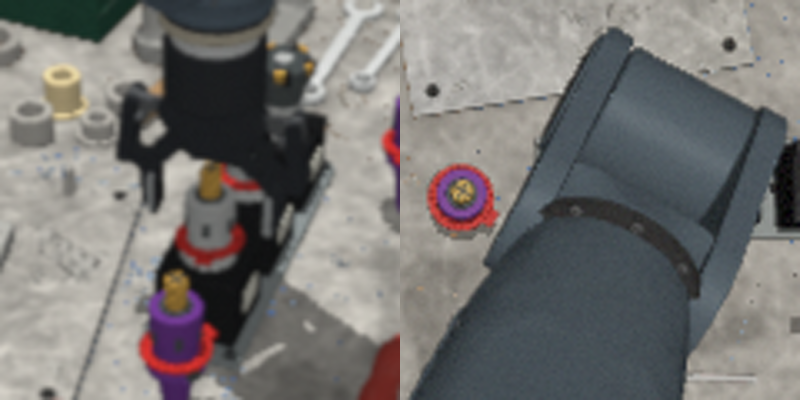

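The fingers straddle the bright nut of the red-ringed blunt mill (side px about 291,165). The cutter is clear of the gripper body. Closing now.

Request:
play_rows([
  [[0, 0, 0], [0, 0.2, -0.2], -1],
  [[0, 0, 0], [0, 0.2, -0.2], 1],
  [[0, 0, 0], [0, 0.2, -0.2], 1],
  [[0, 0, 0], [0, 0.2, -0.2], 1],
  [[0, 0, 0], [0, 0.2, -0.2], 1],
  [[0, 0, 0], [0, 0.2, -0.2], 1],
  [[0, 0, 0], [0, 0.2, -0.2], 1],
  [[0, 0, 0], [0, 0.2, -0.2], 1],
], squeeze=70)

```text
t: 4.3
ee_pos: [0.5251, -0.2438, 0.099]
tcp_rot: [2.222, 2.22, -0.0]
ft_force: [-4.7, 0.9, 8.2]
width: 0.447
```

```bash
python3 g.py .5235 -.243 .28
```

```text
t 4.3 pos [ 0.5251 -0.2438  0.099 ] F [-4.7  0.9  8.2] w 0.447 q1,6 [-0.51 -0.51]
turn [ 0.     0.    -0.001] shift cm [  0.07  -0.16 -18.1 ]
```

Request:
play_rows([
  [[0, 0, 0], [0, 0, -1], 1],
  [[0, 0, 0], [0, 0, -3.5], 1],
  [[0, 0, 0], [0, 0, -7], 1],
  [[0, 0, 0], [0, 0, -10.5], 1],
  [[0, 0, 0], [0, 0, -14], 1],
  [[0, 0, 0], [0, 0, -17], 1],
  [[0, 0, 0], [0, 0, -18], 1],
  [[0, 0, 0], [0, 0, -18], 1],
])

```text
t: 5.1
ee_pos: [0.5252, -0.2438, 0.2797]
tcp_rot: [2.221, 2.219, 0.0]
ft_force: [-0.1, -0.1, -5.2]
width: 0.449
```

```bash
python3 g.py .547 -.0128 .28
python3 - <<'E'
from plant import robot
import cv2
p=robot.read_camera("side");cv2.imwrite("pics/e.png",p["frame"][:,:,::-1])
E
```

```text
t 5.1 pos [ 0.5252 -0.2438  0.2797] F [-0.1 -0.1 -5.2] w 0.449 q1,6 [-0.51 -0.51]
turn [ 0.001  0.001 -0.001] shift cm [23.1   2.16 -0.05]
```

View pics/e.png

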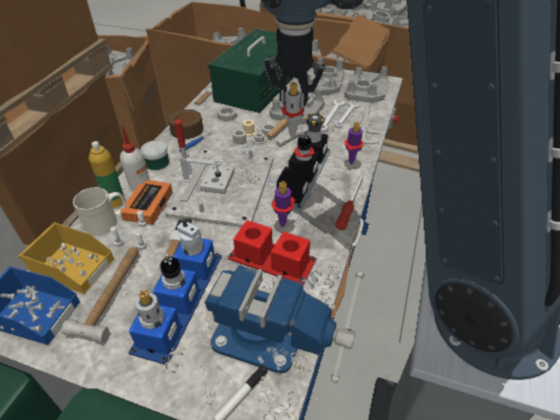

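The blunt mill is lifted and hangs upright at side px (293,105). The load reads 5.2 N. Carrying it over the red pocket at x = 0.547.

Request:
play_rows([
  [[0, 0, 0], [3, 0.3, 0], 1],
  [[0, 0, 0], [7, 0.7, 0], 1],
  [[0, 0, 0], [11.5, 1.1, 0], 1],
  [[0, 0, 0], [16, 1.6, 0], 1],
  [[0, 0, 0], [20, 2, 0], 1],
  [[0, 0, 0], [22.4, 2.2, 0], 1],
  [[0, 0, 0], [23.1, 2.2, 0], 1],
  [[0, 0, 0], [23.1, 2.2, 0], 1],
])

```text
t: 5.95
ee_pos: [0.5463, -0.0119, 0.2765]
tcp_rot: [-2.219, -2.22, 0.004]
ft_force: [-0.2, 0.7, -4.6]
width: 0.453
```

Request:
play_rows([
  [[0, 0, 0], [0, 0, 2], 1],
  [[0, 0, 0], [0, 0, 5], 1],
  [[0, 0, 0], [0, 0, 8], 1],
  [[0, 0, 0], [0, 0, 10.5], 1],
  [[0, 0, 0], [0, 0, 11], 1],
  [[0, 0, 0], [0, 0, 11], 1],
  [[0, 0, 0], [0, 0, 11], 1],
  [[0, 0, 0], [0, 0, 11], 1],
])

```text
t: 6.75
ee_pos: [0.5466, -0.0122, 0.1678]
tcp_rot: [-2.22, -2.221, 0.002]
ft_force: [-0.1, 0.9, -4.0]
width: 0.448
```

```bash
cat > v.py <<'E'
import sys
from plant import robot
from h import *
# args: label blunt(0/1) ; fit held tool in side view, flange z = TCP z - 0.0265
lab=sys.argv[1];s=robot.read_state();e=s["ee_pos"];zt=e[2]-.0265
p=robot.read_camera("side");name=sys.argv[2]
for d in robot.spot_point(p,lab):print("spot",np.round(d["position"],4),round(d["confidence"],2))
u=proj(p,np.array([[e[0],e[1],zt]]))[0].astype(int)
x0,y0=np.clip(u-[60,60],0,[440,300])
c=cv2.resize(p["frame"][y0:y0+120,x0:x0+120,::-1],(600,600),interpolation=cv2.INTER_CUBIC)
k="mill" if "mill" in lab else "drill"
def dr(X,col):
    q=((proj(p,X)-[x0,y0]+.5)*5).astype(np.int32);cv2.polylines(c,[q],True,col,1)
R_=.0275 if "blunt" in lab else .023
for z,r in((0,R_),(.03,.02 if k=="mill" else .019),(.054 ,.02 if k=="mill" else .019),(-.058,.0065),(0,.016)):
    dr(np.c_[e[0]+r*np.cos(th),e[1]+r*np.sin(th),0*th+zt+z],(0,255,0))
if len(sys.argv)>3:
    hx,hy,hz=map(float,sys.argv[3:6]);dr(np.c_[hx+.018*np.cos(th),hy+.018*np.sin(th),0*th+hz],(255,255,0))
cv2.imwrite(f"pics/{name}.png",c)
print(np.round(e,4),np.round(s["ft_force"],1))
E
python3 v.py blunt_mill_grip f .5465 -.0128 .072; python3 g.py .547 -.0128 .1
```

```text
spot [ 0.5463 -0.0086  0.1819] 0.94
spot [ 0.5078 -0.1229  0.106 ] 0.81
spot [ 0.4035 -0.4419  0.103 ] 0.77
[ 0.5466 -0.0122  0.1678] [-0.1  0.9 -4. ]
t 6.85 pos [ 0.5463 -0.012   0.1675] F [ 0.2 -0.3 -4.2] w 0.448 q1,6 [-0.11 -0.11]
turn [-0.002  0.     0.001] shift cm [-0.08  0.08  6.75]
```

View pics/f.png

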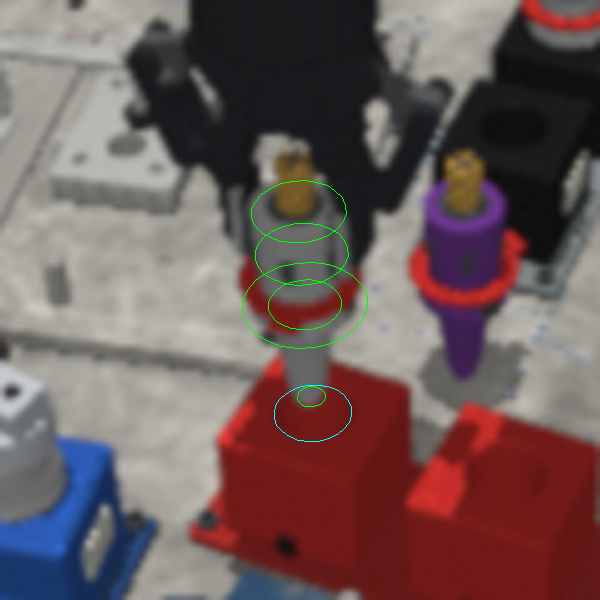

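The taper tip sits over the red hole (crop px 311,400 against hole centre 313,413). The overlay agrees with the pose, so I'm lowering it.

Request:
play_rows([
  [[0, 0, 0], [-0.05, 0.05, 1], 1],
  [[0, 0, 0], [-0.05, 0.05, 2], 1],
  [[0, 0, 0], [-0.05, 0.05, 3], 1],
  [[0, 0, 0], [-0.05, 0.05, 4], 1],
  [[0, 0, 0], [-0.05, 0.05, 5], 1],
  [[0, 0, 0], [-0.05, 0.05, 5.8], 1],
  [[0, 0, 0], [-0.05, 0.05, 6.2], 1],
  [[0, 0, 0], [-0.05, 0.05, 6.4], 1],
])

```text
t: 7.65
ee_pos: [0.5467, -0.0125, 0.103]
tcp_rot: [-2.22, -2.221, 0.002]
ft_force: [0.4, -0.9, -3.9]
width: 0.455
```

```bash
python3 g.py .547 -.0128 .099
```

```text
t 7.65 pos [ 0.5467 -0.0125  0.103 ] F [ 0.4 -0.9 -3.9] w 0.455 q1,6 [-0.11 -0.11]
turn [-0.002 -0.     0.001] shift cm [-0.03  0.03  0.4 ]
```

Request:
play_rows([
  [[0, 0, 0], [0, 0, 0.1], 1],
  [[0, 0, 0], [0, 0, 0.2], 1],
  [[0, 0, 0], [0, 0, 0.3], 1],
  [[0, 0, 0], [0, 0, 0.4], 1],
  [[0, 0, 0], [0, 0, 0.45], 1],
  [[0, 0, 0], [0, 0, 0.5], 1],
  [[0, 0, 0], [0, 0, 0.5], 1],
  [[0, 0, 0], [0, 0, 0.5], 1],
])

```text
t: 8.45
ee_pos: [0.5469, -0.0128, 0.099]
tcp_rot: [-2.22, -2.222, 0.002]
ft_force: [-5.1, -2.4, 8.5]
width: 0.449
```

```bash
python3 v.py blunt_mill_grip i .5465 -.0128 .072
```

```text
spot [ 0.5087 -0.125   0.106 ] 0.78
spot [ 0.402  -0.4418  0.1024] 0.59
spot [ 0.5463 -0.0118  0.116 ] 0.57
[ 0.5469 -0.0128  0.099 ] [-5.1 -2.4  8.5]
```

View pics/i.png

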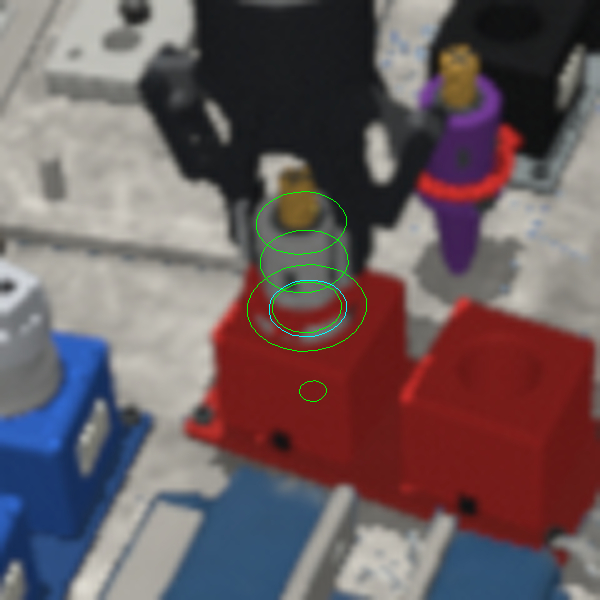

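The flange is seated: TCP z is 0.099 with about 12 N of contact. Releasing and backing straight up.

Request:
play_rows([
  [[0, 0, 0], [0, 0, 0], -1],
  [[0, 0, 0], [0, 0, 0], -1],
  [[0, 0, 0], [0, 0, 0], -1],
  [[0, 0, 0], [0, 0, 0], -1],
  [[0, 0, 0], [0, 0, 0], -1],
  [[0, 0, 0], [0, 0, -2], -1],
  [[0, 0, 0], [0, 0, -5.5], -1],
  [[0, 0, 0], [0, 0, -9.5], -1],
])

```text
t: 9.35
ee_pos: [0.5464, -0.0126, 0.1943]
tcp_rot: [-2.219, -2.221, 0.004]
ft_force: [1.2, 0.2, 0.8]
width: 0.999
```

```bash
python3 g.py .523 -.3375 .25;python3 v.py blunt_mill_grip j .5465 -.0128 .072
```

```text
t 9.35 pos [ 0.5464 -0.0126  0.1943] F [1.2 0.2 0.8] w 0.999 q1,6 [-0.11 -0.11]
turn [-0.004  0.     0.001] shift cm [-32.48  -2.39  -5.56]
spot [ 0.5479 -0.012   0.1154] 0.95
spot [ 0.5074 -0.1231  0.1064] 0.91
spot [ 0.4037 -0.4421  0.1012] 0.75
[ 0.5464 -0.0126  0.1943] [1.2 0.2 0.8]
```

View pics/j.png

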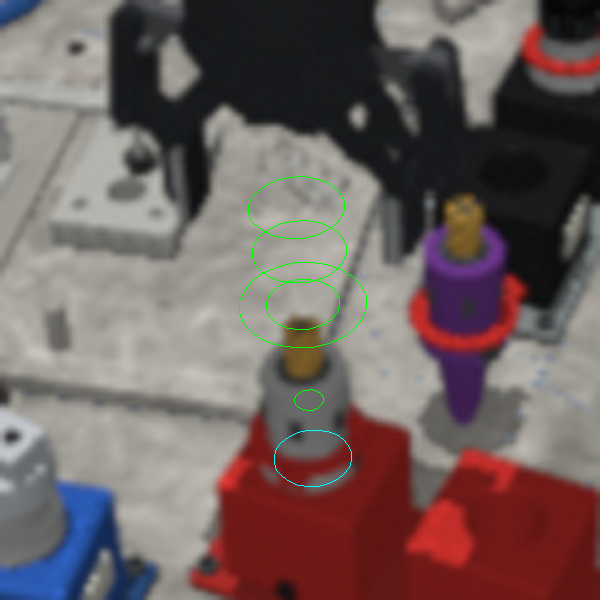

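The blunt mill stands upright in the red pocket. Now the blunt drill.

Request:
play_rows([
  [[0, 0, 0], [-3, -0.2, -2], -1],
  [[0, 0, 0], [-8, -0.6, -4], -1],
  [[0, 0, 0], [-13, -1, -5], -1],
  [[0, 0, 0], [-18, -1.4, -5], -1],
  [[0, 0, 0], [-23, -1.8, -5], -1],
  [[0, 0, 0], [-28, -2.1, -5], -1],
  [[0, 0, 0], [-31.5, -2.3, -5], -1],
  [[0, 0, 0], [-32.5, -2.4, -5], -1],
])

```text
t: 10.25
ee_pos: [0.5244, -0.3415, 0.2481]
tcp_rot: [2.22, 2.215, 0.005]
ft_force: [0.5, -0.0, -0.2]
width: 1.002
```

```bash
python3 g.py .523 -.338 .098;python3 - <<'E'
from plant import robot
import cv2
p=robot.read_camera("side");cv2.imwrite("pics/k.png",cv2.resize(p["frame"][60:220,200:400,::-1],(800,600)))
E
```

```text
t 10.25 pos [ 0.5244 -0.3415  0.2481] F [ 0.5 -0.  -0.2] w 1.002 q1,6 [-0.65 -0.65]
turn [ 0.006  0.001 -0.002] shift cm [ 0.37 -0.23 15.01]
```

View pics/k.png

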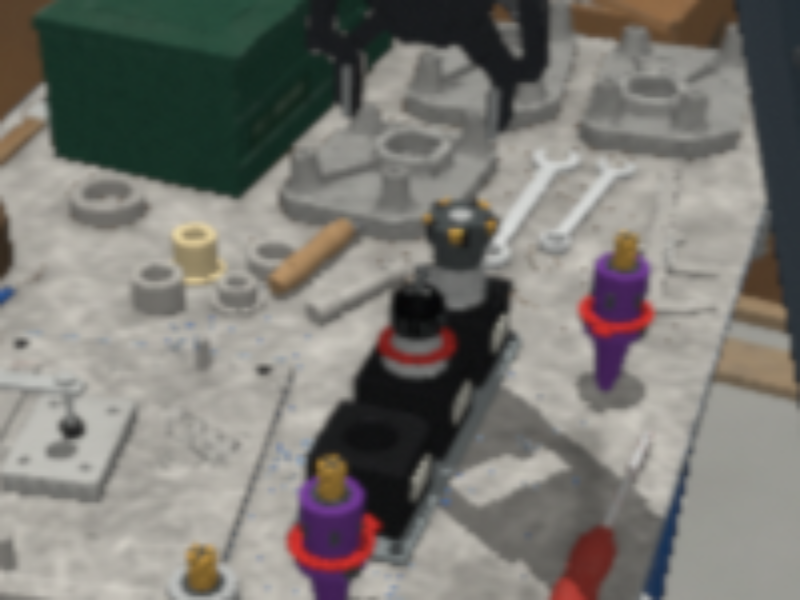

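Request:
play_rows([
  [[0, 0, 0], [0.35, -0.15, 0], -1],
  [[0, 0, 0], [0.35, -0.15, 0], -1],
  [[0, 0, 0], [0.35, -0.15, 3], -1],
  [[0, 0, 0], [0.35, -0.15, 6.5], -1],
  [[0, 0, 0], [0.35, -0.15, 10], -1],
  [[0, 0, 0], [0.35, -0.15, 13], -1],
  [[0, 0, 0], [0.35, -0.15, 15], -1],
  [[0, 0, 0], [0.35, -0.15, 15], -1],
])

```text
t: 11.1
ee_pos: [0.523, -0.3352, 0.0956]
tcp_rot: [2.222, 2.221, 0.004]
ft_force: [-0.2, -0.7, 0.3]
width: 1.003
```

```bash
python3 g.py .5235 -.338 .098
```

```text
t 11.1 pos [ 0.523  -0.3352  0.0956] F [-0.2 -0.7  0.3] w 1.003 q1,6 [-0.65 -0.65]
turn [ 0.002 -0.002 -0.   ] shift cm [-0.28  0.05 -0.24]
```

Request:
play_rows([
  [[0, 0, 0], [-0.28, 0.05, -0.2], -1],
  [[0, 0, 0], [-0.28, 0.05, -0.2], -1],
  [[0, 0, 0], [-0.28, 0.05, -0.2], 1],
  [[0, 0, 0], [-0.28, 0.05, -0.2], 1],
  [[0, 0, 0], [-0.28, 0.05, -0.2], 1],
  [[0, 0, 0], [-0.28, 0.05, -0.2], 1],
  [[0, 0, 0], [-0.28, 0.05, -0.2], 1],
  [[0, 0, 0], [-0.28, 0.05, -0.2], 1],
])

```text
t: 11.9
ee_pos: [0.5232, -0.3381, 0.0983]
tcp_rot: [-2.222, -2.221, -0.004]
ft_force: [-5.0, 1.3, 7.6]
width: 0.419
```

```bash
python3 g.py .523 -.338 .28
```

```text
t 11.9 pos [ 0.5232 -0.3381  0.0983] F [-5.   1.3  7.6] w 0.419 q1,6 [-0.65 -0.65]
turn [ 0.002 -0.002 -0.   ] shift cm [ 4.000e-02  1.000e-02 -1.817e+01]
```

Request:
play_rows([
  [[0, 0, 0], [0, 0, -1], 1],
  [[0, 0, 0], [0, 0, -3.5], 1],
  [[0, 0, 0], [0, 0, -7], 1],
  [[0, 0, 0], [0, 0, -10.5], 1],
  [[0, 0, 0], [0, 0, -14], 1],
  [[0, 0, 0], [0, 0, -17], 1],
  [[0, 0, 0], [0, 0, -18], 1],
  [[0, 0, 0], [0, 0, -18], 1],
])

```text
t: 12.7
ee_pos: [0.5231, -0.3385, 0.2792]
tcp_rot: [2.221, 2.22, 0.004]
ft_force: [1.0, 0.3, -4.8]
width: 0.424
```

```bash
python3 g.py .452 -.005 .28
python3 - <<'E'
from plant import robot
from h import *
p=robot.read_camera("side")
im=p["frame"]
c=cv2.resize(im[30:180,240:390,::-1],(600,600),interpolation=cv2.INTER_CUBIC)
# black holes
g=cv2.resize(im.astype(np.float32).sum(2),None,fx=S,fy=S,interpolation=cv2.INTER_CUBIC)
for x0,y0 in[(.524,-.243),(.523,-.338)]:
    L=[]
    for a in range(-8,9):
        for b in range(-8,9):
            x,y=x0+a*.001,y0+b*.001
            i=hullmask(p,[np.c_[x+.018*np.cos(th),y+.018*np.sin(th),0*th+.072]]).astype(bool)
            o=hullmask(p,[np.c_[x+.024*np.cos(th),y+.024*np.sin(th),0*th+.072]]).astype(bool)&~i
            L.append((g[i].mean()-g[o].mean(),x,y))
    L.sort();w=np.array(L[:10]);print(np.round(w.mean(0),4),np.round(w[0],4))
    q=((proj(p,np.c_[w[0,1]+.018*np.cos(th),w[0,2]+.018*np.sin(th),0*th+.072])-[240,30]+.5)*4).astype(np.int32);cv2.polylines(c,[q],True,(0,255,0),1)
cv2.imwrite("pics/l.png",c)
E
```

```text
t 12.7 pos [ 0.5231 -0.3385  0.2792] F [ 1.   0.3 -4.8] w 0.424 q1,6 [-0.65 -0.65]
turn [ 0.003 -0.001 -0.001] shift cm [33.35 -7.13 -0.08]
[-24.822   0.524  -0.241] [-25.206   0.523  -0.241]
[-13.8301   0.531   -0.3414] [-14.8095   0.531   -0.345 ]
```

View pics/l.png

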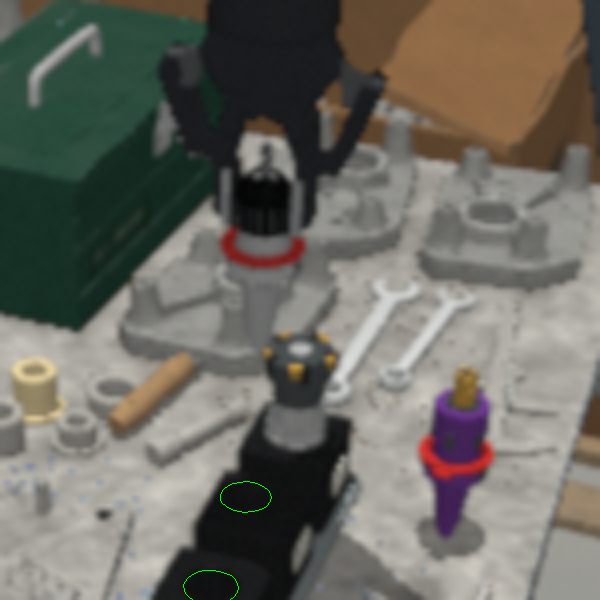

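The drill is held upright (crop px 262,245). Carrying it to the other red pocket.

Request:
play_rows([
  [[0, 0, 0], [4, -0.8, 0], 1],
  [[0, 0, 0], [8.5, -1.8, 0], 1],
  [[0, 0, 0], [13.3, -2.8, 0], 1],
  [[0, 0, 0], [18, -3.8, 0], 1],
  [[0, 0, 0], [22.8, -4.8, 0], 1],
  [[0, 0, 0], [27.5, -5.8, 0], 1],
  [[0, 0, 0], [31.5, -6.7, 0], 1],
  [[0, 0, 0], [33.3, -7.1, 0], 1],
])

```text
t: 13.55
ee_pos: [0.4499, -0.0024, 0.2763]
tcp_rot: [-2.217, -2.22, -0.001]
ft_force: [-0.6, -0.3, -4.0]
width: 0.421
```

```bash
python3 g.py .452 -.005 .168
```

```text
t 13.55 pos [ 0.4499 -0.0024  0.2763] F [-0.6 -0.3 -4. ] w 0.421 q1,6 [-0.11 -0.11]
turn [-0.003 -0.003  0.001] shift cm [-0.3   0.23 10.83]
```

Request:
play_rows([
  [[0, 0, 0], [-0.3, 0.2, 0], 1],
  [[0, 0, 0], [-0.3, 0.2, 2], 1],
  [[0, 0, 0], [-0.3, 0.2, 5], 1],
  [[0, 0, 0], [-0.3, 0.2, 8], 1],
  [[0, 0, 0], [-0.3, 0.2, 10], 1],
  [[0, 0, 0], [-0.3, 0.2, 10.8], 1],
  [[0, 0, 0], [-0.3, 0.2, 10.8], 1],
  [[0, 0, 0], [-0.3, 0.2, 10.8], 1],
])

```text
t: 14.35
ee_pos: [0.452, -0.0053, 0.1687]
tcp_rot: [-2.217, -2.22, -0.001]
ft_force: [-0.5, -0.6, -4.4]
width: 0.422
```

```bash
python3 v.py blunt_drill_grip m .4517 -.005 .072; python3 g.py .452 -.005 .1
```

```text
spot [ 0.4546 -0.0062  0.1859] 0.64
[ 0.452  -0.0053  0.1687] [-0.5 -0.6 -4.4]
t 14.45 pos [ 0.4522 -0.0052  0.1691] F [ 0.6 -0.1 -4. ] w 0.422 q1,6 [-0.12 -0.12]
turn [-0.001 -0.003  0.001] shift cm [-0.   -0.01  6.91]
```

View pics/m.png

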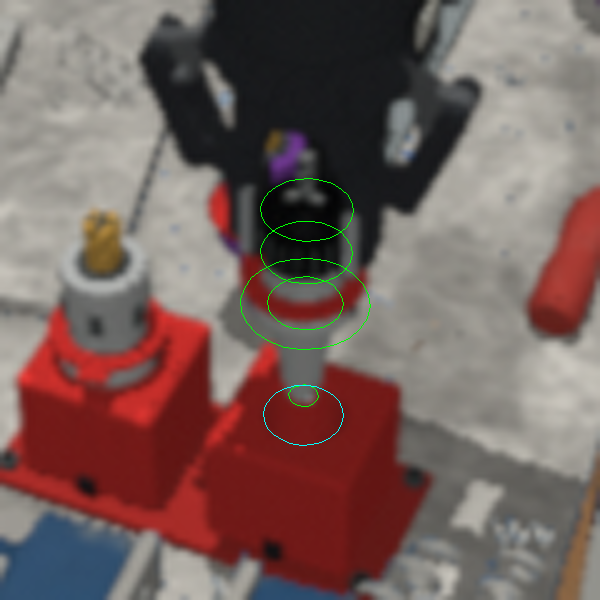

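The drill is aligned with its taper tip over the hole (crop px 303,397). Lowering it.

Request:
play_rows([
  [[0, 0, 0], [0, 0, 1.2], 1],
  [[0, 0, 0], [0, 0, 2.6], 1],
  [[0, 0, 0], [0, 0, 4], 1],
  [[0, 0, 0], [0, 0, 5.2], 1],
  [[0, 0, 0], [0, 0, 6], 1],
  [[0, 0, 0], [0, 0, 6.5], 1],
  [[0, 0, 0], [0, 0, 6.8], 1],
  [[0, 0, 0], [0, 0, 7], 1],
])

```text
t: 15.25
ee_pos: [0.4523, -0.005, 0.0991]
tcp_rot: [-2.218, -2.221, -0.003]
ft_force: [0.2, 0.4, -4.5]
width: 0.423
```

Request:
play_rows([
  [[0, 0, 0], [0, 0, 0.1], 1],
  [[0, 0, 0], [0, 0, 0.15], 1],
  [[0, 0, 0], [0, 0, 0.2], 1],
  [[0, 0, 0], [0, 0, 0.2], 1],
  [[0, 0, 0], [0, 0, 0.2], 1],
  [[0, 0, 0], [0, 0, 0.2], 1],
  [[0, 0, 0], [0, 0, 0.2], 1],
  [[0, 0, 0], [0, 0, 0.2], 1],
])

```text
t: 16.05
ee_pos: [0.4524, -0.005, 0.0983]
tcp_rot: [-2.218, -2.222, -0.003]
ft_force: [-7.0, 0.9, 11.8]
width: 0.424
```

Contact at z = 0.0983, the same height as at pick-up, so it is home. Releasing.

Request:
play_rows([
  [[0, 0, 0], [0, 0, 0], -1],
  [[0, 0, 0], [0, 0, 0], -1],
  [[0, 0, 0], [0, 0, 0], -1],
  [[0, 0, 0], [0, 0, 0], -1],
  [[0, 0, 0], [0, 0, 0], -1],
  [[0, 0, 0], [0, 0, -2], -1],
  [[0, 0, 0], [0, 0, -6], -1],
  [[0, 0, 0], [0, 0, -11], -1],
])

```text
t: 16.85
ee_pos: [0.4514, -0.0052, 0.2085]
tcp_rot: [-2.216, -2.22, 0.0]
ft_force: [1.0, -0.3, 0.1]
width: 1.002
```

```bash
python3 g.py .6455 .263 .27;python3 v.py blunt_drill_grip n
```

```text
t 16.85 pos [ 0.4514 -0.0052  0.2085] F [ 1.  -0.3  0.1] w 1.002 q1,6 [-0.12 -0.12]
turn [-0.003 -0.003  0.001] shift cm [26.82 19.42 -6.13]
spot [ 0.4539 -0.0035  0.1153] 0.72
[ 0.4514 -0.0052  0.2085] [ 1.  -0.3  0.1]
```

View pics/n.png

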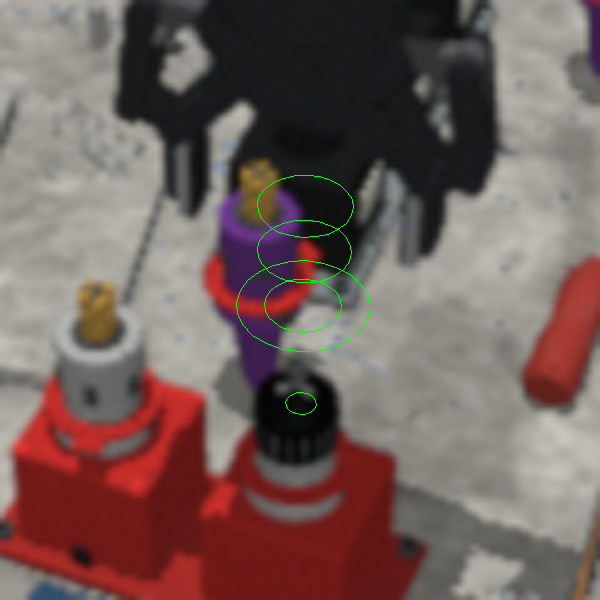

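Both blunt tools stand upright in the red pockets. On to the sharp mill.

Request:
play_rows([
  [[0, 0, 0], [2.5, 1.8, -2.5], -1],
  [[0, 0, 0], [6.5, 4.7, -5], -1],
  [[0, 0, 0], [10.5, 7.6, -5.5], -1],
  [[0, 0, 0], [14.5, 10.5, -5.5], -1],
  [[0, 0, 0], [18.5, 13.4, -5.5], -1],
  [[0, 0, 0], [22.5, 16.3, -5.5], -1],
  [[0, 0, 0], [25.5, 18.5, -5.5], -1],
  [[0, 0, 0], [26.8, 19.4, -5.5], -1],
])

```text
t: 17.75
ee_pos: [0.649, 0.2655, 0.2695]
tcp_rot: [2.214, 2.222, 0.011]
ft_force: [-0.8, -0.4, -0.5]
width: 0.999
```

```bash
python3 g.py .6455 .263 .25
```

```text
t 17.75 pos [0.649  0.2655 0.2695] F [-0.8 -0.4 -0.5] w 0.999 q1,6 [0.32 0.32]
turn [ 0.008 -0.002  0.003] shift cm [-0.25 -0.37  1.94]
```

Request:
play_rows([
  [[0, 0, 0], [-0.25, -0.3, 0.5], -1],
  [[0, 0, 0], [-0.25, -0.3, 2], -1],
  [[0, 0, 0], [-0.25, -0.3, 4], -1],
  [[0, 0, 0], [-0.25, -0.3, 6], -1],
  [[0, 0, 0], [-0.25, -0.3, 7], -1],
  [[0, 0, 0], [-0.25, -0.3, 7], -1],
  [[0, 0, 0], [-0.25, -0.3, 7], -1],
  [[0, 0, 0], [-0.25, -0.3, 7], -1],
])

```text
t: 18.55
ee_pos: [0.647, 0.263, 0.2006]
tcp_rot: [2.214, 2.221, 0.014]
ft_force: [-0.3, -0.3, -0.5]
width: 1.0
```

```bash
python3 g.py .6455 .263 .099
python3 - <<'E'
from plant import robot
import cv2
p=robot.read_camera("side");cv2.imwrite("pics/o.png",cv2.resize(p["frame"][200:360,80:280,::-1],(800,600)))
E
```

```text
t 18.55 pos [0.647  0.263  0.2006] F [-0.3 -0.3 -0.5] w 1.0 q1,6 [0.32 0.32]
turn [ 0.01  -0.003  0.003] shift cm [-0.03 -0.25 10.16]
```

View pics/o.png

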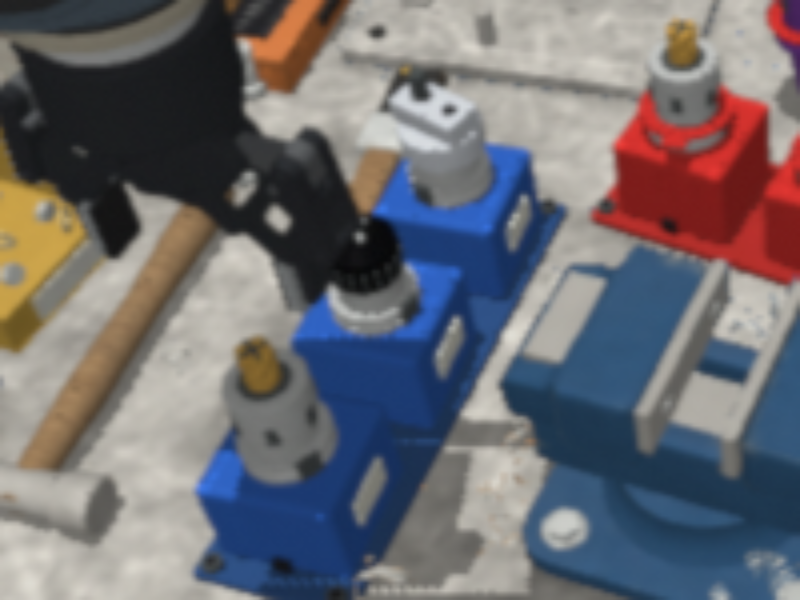

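The open fingers hang over the sharp mill (crop px 275,400, bright nut, no ring) and clear the drill. Descending.

Request:
play_rows([
  [[0.01, -0.003, 0.003], [0, -0.2, 1.5], -1],
  [[0.01, -0.003, 0.003], [0, -0.2, 4], -1],
  [[0.01, -0.003, 0.003], [0, -0.2, 6.5], -1],
  [[0.01, -0.003, 0.003], [0, -0.2, 9], -1],
  [[0.01, -0.003, 0.003], [0, -0.2, 10.1], -1],
  [[0.01, -0.003, 0.003], [0, -0.2, 10.1], -1],
  [[0.01, -0.003, 0.003], [0, -0.2, 10.1], -1],
  [[0.01, -0.003, 0.003], [0, -0.2, 10.1], -1],
])

```text
t: 19.4
ee_pos: [0.6467, 0.2636, 0.1011]
tcp_rot: [2.22, 2.221, 0.003]
ft_force: [0.1, 0.6, 0.3]
width: 1.0
```

```bash
python3 g.py .6455 .263 .099
```

```text
t 19.4 pos [0.6467 0.2636 0.1011] F [0.1 0.6 0.3] w 1.0 q1,6 [0.32 0.32]
turn [ 0.002 -0.     0.   ] shift cm [-0.06 -0.12  0.21]
```

Request:
play_rows([
  [[0, 0, 0], [-0.06, -0.1, 0.25], -1],
  [[0, 0, 0], [-0.06, -0.1, 0.25], 1],
  [[0, 0, 0], [-0.06, -0.1, 0.25], 1],
  [[0, 0, 0], [-0.06, -0.1, 0.25], 1],
  [[0, 0, 0], [-0.06, -0.1, 0.25], 1],
  [[0, 0, 0], [-0.06, -0.1, 0.25], 1],
  [[0, 0, 0], [-0.06, -0.1, 0.25], 1],
  [[0, 0, 0], [-0.06, -0.1, 0.25], 1],
])

```text
t: 20.2
ee_pos: [0.6458, 0.2631, 0.099]
tcp_rot: [2.22, 2.221, 0.003]
ft_force: [-2.0, -0.4, 5.8]
width: 0.448
```

```bash
python3 g.py .6455 .263 .28
```

```text
t 20.2 pos [0.6458 0.2631 0.099 ] F [-2.  -0.4  5.8] w 0.448 q1,6 [0.32 0.32]
turn [ 0.002 -0.     0.   ] shift cm [ -0.     0.02 -18.1 ]
```

Request:
play_rows([
  [[0, 0, 0], [0, 0, -1], 1],
  [[0, 0, 0], [0, 0, -3.5], 1],
  [[0, 0, 0], [0, 0, -7], 1],
  [[0, 0, 0], [0, 0, -10.5], 1],
  [[0, 0, 0], [0, 0, -14], 1],
  [[0, 0, 0], [0, 0, -17], 1],
  [[0, 0, 0], [0, 0, -18.2], 1],
  [[0, 0, 0], [0, 0, -18.2], 1],
])

```text
t: 21.0
ee_pos: [0.6457, 0.2631, 0.2823]
tcp_rot: [2.219, 2.22, 0.006]
ft_force: [-0.3, -0.8, -3.5]
width: 0.448
```

```bash
python3 g.py .525 -.243 .28
```

```text
t 21.0 pos [0.6457 0.2631 0.2823] F [-0.3 -0.8 -3.5] w 0.448 q1,6 [0.32 0.32]
turn [ 0.005 -0.001  0.   ] shift cm [-50.61 -12.09   0.12]
```

Request:
play_rows([
  [[0, 0, 0], [-3, -0.7, 0], 1],
  [[0, 0, 0], [-7, -1.7, 0], 1],
  [[0, 0, 0], [-11.5, -2.7, 0], 1],
  [[0, 0, 0], [-16, -3.8, 0], 1],
  [[0, 0, 0], [-20.5, -4.9, 0], 1],
  [[0, 0, 0], [-25, -6, 0], 1],
  [[0, 0, 0], [-29.5, -7, 0], 1],
  [[0, 0, 0], [-34, -8.1, 0], 1],
])

```text
t: 21.8
ee_pos: [0.5634, -0.0784, 0.2794]
tcp_rot: [-2.221, -2.222, -0.004]
ft_force: [1.5, -0.1, -3.0]
width: 0.451
```

```bash
python3 g.py .525 -.2425 .27
```

```text
t 21.8 pos [ 0.5634 -0.0784  0.2794] F [ 1.5 -0.1 -3. ] w 0.451 q1,6 [-0.22 -0.22]
turn [ 0.001 -0.002  0.   ] shift cm [-16.41  -3.84   0.9 ]
```

Request:
play_rows([
  [[0, 0, 0], [-4.3, -1, 0], 1],
  [[0, 0, 0], [-8.8, -2.1, 0], 1],
  [[0, 0, 0], [-12.8, -3, 0], 1],
  [[0, 0, 0], [-15.5, -3.6, 0], 1],
  [[0, 0, 0], [-16.4, -3.85, 0.5], 1],
  [[0, 0, 0], [-16.4, -3.85, 0.9], 1],
  [[0, 0, 0], [-16.4, -3.85, 0.9], 1],
  [[0, 0, 0], [-16.4, -3.85, 0.9], 1],
])

```text
t: 22.6
ee_pos: [0.5252, -0.2411, 0.2695]
tcp_rot: [-2.218, -2.223, -0.003]
ft_force: [0.2, 0.8, -4.7]
width: 0.449
```

```bash
python3 g.py .525 -.2425 .168
```

```text
t 22.6 pos [ 0.5252 -0.2411  0.2695] F [ 0.2  0.8 -4.7] w 0.449 q1,6 [-0.51 -0.51]
turn [ 0.001 -0.002  0.002] shift cm [-0.16 -0.02 10.15]
```

Request:
play_rows([
  [[0, 0, 0], [-0.15, 0, 2], 1],
  [[0, 0, 0], [-0.15, 0, 5], 1],
  [[0, 0, 0], [-0.15, 0, 8], 1],
  [[0, 0, 0], [-0.15, 0, 9.7], 1],
  [[0, 0, 0], [-0.15, 0, 10.2], 1],
  [[0, 0, 0], [-0.15, 0, 10.2], 1],
  [[0, 0, 0], [-0.15, 0, 10.2], 1],
  [[0, 0, 0], [-0.15, 0, 10.2], 1],
])

```text
t: 23.4
ee_pos: [0.5258, -0.2424, 0.1687]
tcp_rot: [2.219, 2.223, 0.004]
ft_force: [0.1, 0.2, -3.8]
width: 0.447
```

```bash
python3 v.py sharp_mill_grip q .524 -.2425 .072; python3 g.py .525 -.2425 .1
```

```text
spot [ 0.543  -0.0169  0.0069] 0.16
[ 0.5258 -0.2424  0.1687] [ 0.1  0.2 -3.8]
t 23.5 pos [ 0.5256 -0.2425  0.1683] F [-0.6 -0.9 -3.1] w 0.446 q1,6 [-0.51 -0.52]
turn [ 0.002 -0.002  0.002] shift cm [-0.01 -0.07  6.83]
```

View pics/q.png

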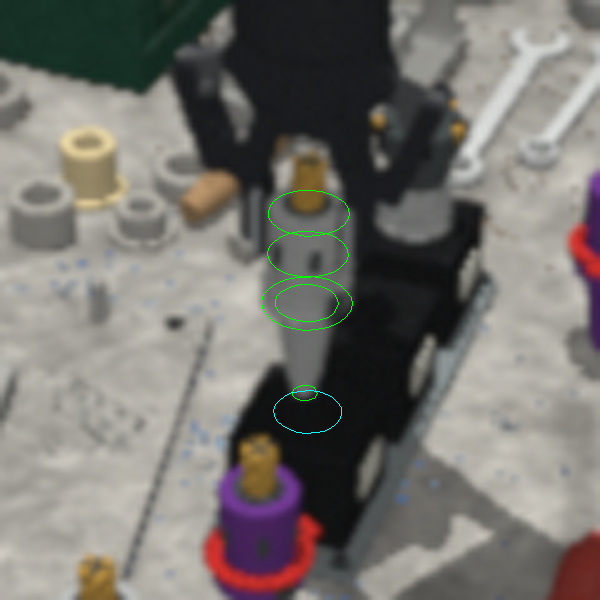

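The tip of the sharp mill (crop px 304,395) is over the pocket centre (307,411) after allowing for its height. Lowering it.

Request:
play_rows([
  [[0, 0, 0], [0, -0.06, 1.2], 1],
  [[0, 0, 0], [0, -0.06, 2.6], 1],
  [[0, 0, 0], [0, -0.06, 4], 1],
  [[0, 0, 0], [0, -0.06, 5.2], 1],
  [[0, 0, 0], [0, -0.06, 6], 1],
  [[0, 0, 0], [0, -0.06, 6.4], 1],
  [[0, 0, 0], [0, -0.06, 6.7], 1],
  [[0, 0, 0], [0, -0.06, 6.9], 1],
])

```text
t: 24.3
ee_pos: [0.5253, -0.2424, 0.0994]
tcp_rot: [2.219, 2.223, 0.004]
ft_force: [-1.2, 0.1, -2.0]
width: 0.447
```

Request:
play_rows([
  [[0, 0, 0], [0, 0, 0.1], 1],
  [[0, 0, 0], [0, 0, 0.15], 1],
  [[0, 0, 0], [0, 0, 0.15], 1],
  [[0, 0, 0], [0, 0, 0.15], 1],
  [[0, 0, 0], [0, 0, 0.15], 1],
  [[0, 0, 0], [0, 0, 0.15], 1],
  [[0, 0, 0], [0, 0, 0.15], 1],
  [[0, 0, 0], [0, 0, 0.15], 1],
])

```text
t: 25.1
ee_pos: [0.5253, -0.2424, 0.099]
tcp_rot: [2.219, 2.223, 0.004]
ft_force: [-4.3, 1.9, 6.0]
width: 0.449
```

Seated at z = 0.099, with a net push of about 10 N. Releasing.

Request:
play_rows([
  [[0, 0, 0], [0, 0, 0], -1],
  [[0, 0, 0], [0, 0, 0], -1],
  [[0, 0, 0], [0, 0, 0], -1],
  [[0, 0, 0], [0, 0, 0], -1],
  [[0, 0, 0], [0, 0, 0], -1],
  [[0, 0, 0], [0, 0, -2], -1],
  [[0, 0, 0], [0, 0, -6], -1],
  [[0, 0, 0], [0, 0, -11], -1],
])

```text
t: 25.9
ee_pos: [0.5241, -0.2421, 0.2088]
tcp_rot: [-2.217, -2.222, -0.003]
ft_force: [1.8, -0.0, 0.4]
width: 1.0
```

```bash
python3 g.py .652 .1675 .26;python3 v.py sharp_mill_grip r .5235 -.338 .072
```

```text
t 25.9 pos [ 0.5241 -0.2421  0.2088] F [ 1.8 -0.   0.4] w 1.0 q1,6 [-0.51 -0.52]
turn [-0.001 -0.003  0.002] shift cm [40.95 12.86 -5.  ]
spot [ 0.5264 -0.2427  0.1181] 0.75
[ 0.5241 -0.2421  0.2088] [ 1.8 -0.   0.4]
```

View pics/r.png

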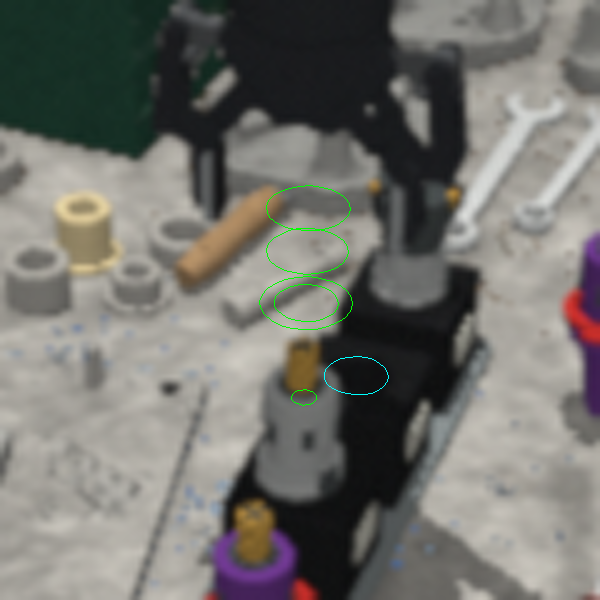

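The sharp mill is upright and home. Fetching the sharp drill.

Request:
play_rows([
  [[0, 0, 0], [3, 1, -2.5], -1],
  [[0, 0, 0], [7, 2.2, -4.5], -1],
  [[0, 0, 0], [11.5, 3.6, -5], -1],
  [[0, 0, 0], [16, 5, -5], -1],
  [[0, 0, 0], [20.5, 6.4, -5], -1],
  [[0, 0, 0], [25, 7.8, -5], -1],
  [[0, 0, 0], [29.5, 9.2, -5], -1],
  [[0, 0, 0], [34, 10.7, -5], -1],
])

```text
t: 26.8
ee_pos: [0.6334, 0.0985, 0.265]
tcp_rot: [2.211, 2.216, 0.009]
ft_force: [0.9, -0.5, -0.2]
width: 0.998
```

```bash
python3 g.py .652 .1675 .22
```

```text
t 26.8 pos [0.6334 0.0985 0.265 ] F [ 0.9 -0.5 -0.2] w 0.998 q1,6 [0.08 0.08]
turn [0.011 0.004 0.002] shift cm [6.91 1.82 4.5 ]
```

Request:
play_rows([
  [[0, 0, 0], [3.5, 0.9, 0], -1],
  [[0, 0, 0], [6, 1.6, 0.5], -1],
  [[0, 0, 0], [6.9, 1.8, 2], -1],
  [[0, 0, 0], [6.9, 1.8, 3.5], -1],
  [[0, 0, 0], [6.9, 1.8, 4.5], -1],
  [[0, 0, 0], [6.9, 1.8, 4.5], -1],
  [[0, 0, 0], [6.9, 1.8, 4.5], -1],
  [[0, 0, 0], [6.9, 1.8, 4.5], -1],
])

```text
t: 27.6
ee_pos: [0.6521, 0.1667, 0.2208]
tcp_rot: [2.212, 2.215, 0.01]
ft_force: [-0.4, -0.2, -0.1]
width: 1.0
```

```bash
python3 g.py .652 .1675 .0985;python3 - <<'E'
from plant import robot
import cv2
p=robot.read_camera("side");cv2.imwrite("pics/s.png",cv2.resize(p["frame"][200:360,80:280,::-1],(800,600)))
E
```

```text
t 27.6 pos [0.6521 0.1667 0.2208] F [-0.4 -0.2 -0.1] w 1.0 q1,6 [0.18 0.18]
turn [0.013 0.004 0.001] shift cm [ 0.12 -0.17 12.23]
```

View pics/s.png

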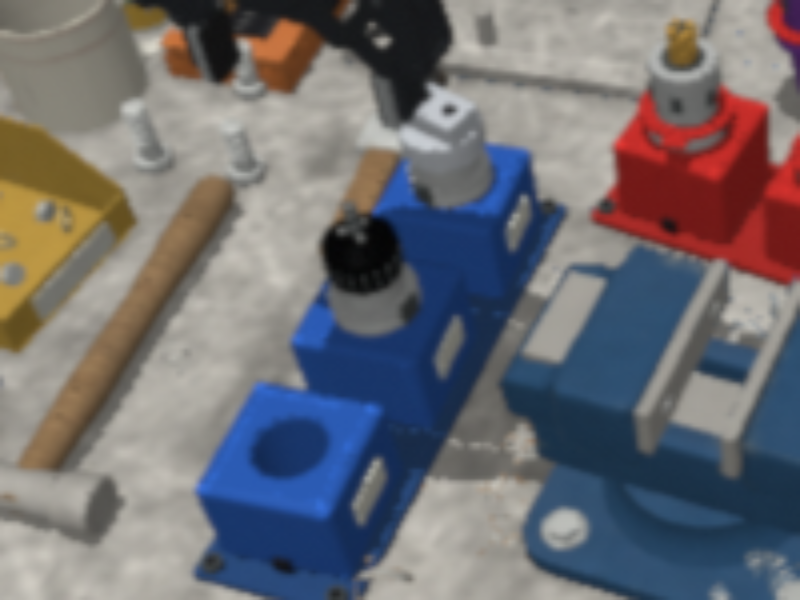

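The black chuck with no ring (crop px 362,255) is the sharp drill, and the gripper is above it. Descending.

Request:
play_rows([
  [[0.013, 0.004, 0], [0.1, -0.15, 1.5], -1],
  [[0.013, 0.004, 0], [0.1, -0.15, 4.5], -1],
  [[0.013, 0.004, 0], [0.1, -0.15, 7.5], -1],
  [[0.013, 0.004, 0], [0.1, -0.15, 10.5], -1],
  [[0.013, 0.004, 0], [0.1, -0.15, 12], -1],
  [[0.013, 0.004, 0], [0.1, -0.15, 12.2], -1],
  [[0.013, 0.004, 0], [0.1, -0.15, 12.2], -1],
  [[0.013, 0.004, 0], [0.1, -0.15, 12.2], -1],
])

```text
t: 28.45
ee_pos: [0.653, 0.1676, 0.1004]
tcp_rot: [2.219, 2.223, 0.003]
ft_force: [-0.6, -0.8, 0.5]
width: 1.004
```

```bash
python3 g.py .652 .1675 .0985
```

```text
t 28.45 pos [0.653  0.1676 0.1004] F [-0.6 -0.8  0.5] w 1.004 q1,6 [0.18 0.18]
turn [ 0.002 -0.001  0.002] shift cm [-0.01 -0.1   0.19]
```

Request:
play_rows([
  [[0, 0, 0], [0, -0.1, 0.25], -1],
  [[0, 0, 0], [0, -0.1, 0.25], 1],
  [[0, 0, 0], [0, -0.1, 0.25], 1],
  [[0, 0, 0], [0, -0.1, 0.25], 1],
  [[0, 0, 0], [0, -0.1, 0.25], 1],
  [[0, 0, 0], [0, -0.1, 0.25], 1],
  [[0, 0, 0], [0, -0.1, 0.25], 1],
  [[0, 0, 0], [0, -0.1, 0.25], 1],
])

```text
t: 29.25
ee_pos: [0.6517, 0.1676, 0.0984]
tcp_rot: [2.219, 2.223, 0.003]
ft_force: [-4.2, -0.5, 5.4]
width: 0.423
```

Request:
play_rows([
  [[0, 0, 0], [0, 0, -1], 1],
  [[0, 0, 0], [0, 0, -3.5], 1],
  [[0, 0, 0], [0, 0, -7], 1],
  [[0, 0, 0], [0, 0, -10.5], 1],
  [[0, 0, 0], [0, 0, -14], 1],
  [[0, 0, 0], [0, 0, -17], 1],
  [[0, 0, 0], [0, 0, -18.2], 1],
  [[0, 0, 0], [0, 0, -18.2], 1],
])

```text
t: 30.05
ee_pos: [0.6518, 0.1675, 0.2817]
tcp_rot: [2.219, 2.222, 0.006]
ft_force: [-1.1, 0.3, -4.5]
width: 0.422
```

```bash
python3 g.py .5235 -.338 .28
```

```text
t 30.05 pos [0.6518 0.1675 0.2817] F [-1.1  0.3 -4.5] w 0.422 q1,6 [0.18 0.18]
turn [ 0.004 -0.001  0.002] shift cm [-50.53 -12.91   0.06]
```

Request:
play_rows([
  [[0, 0, 0], [-3, -0.8, 0], 1],
  [[0, 0, 0], [-7, -1.8, 0], 1],
  [[0, 0, 0], [-11.5, -2.9, 0], 1],
  [[0, 0, 0], [-16, -4.1, 0], 1],
  [[0, 0, 0], [-20.5, -5.2, 0], 1],
  [[0, 0, 0], [-25, -6.4, 0], 1],
  [[0, 0, 0], [-29.5, -7.5, 0], 1],
  [[0, 0, 0], [-34, -8.7, 0], 1],
])

```text
t: 30.85
ee_pos: [0.5639, -0.1741, 0.2787]
tcp_rot: [-2.219, -2.222, -0.004]
ft_force: [1.3, -0.1, -3.5]
width: 0.422
```

```bash
python3 g.py .5235 -.338 .27
```

```text
t 30.85 pos [ 0.5639 -0.1741  0.2787] F [ 1.3 -0.1 -3.5] w 0.422 q1,6 [-0.38 -0.38]
turn [ 0.001 -0.003  0.002] shift cm [-16.39  -4.07   0.83]
```

Request:
play_rows([
  [[0, 0, 0], [-4.3, -1.1, 0], 1],
  [[0, 0, 0], [-8.8, -2.2, 0], 1],
  [[0, 0, 0], [-12.8, -3.2, 0], 1],
  [[0, 0, 0], [-15.5, -3.85, 0], 1],
  [[0, 0, 0], [-16.4, -4.1, 0.5], 1],
  [[0, 0, 0], [-16.4, -4.1, 0.8], 1],
  [[0, 0, 0], [-16.4, -4.1, 0.8], 1],
  [[0, 0, 0], [-16.4, -4.1, 0.8], 1],
])

```text
t: 31.65
ee_pos: [0.5235, -0.3367, 0.2698]
tcp_rot: [-2.217, -2.223, -0.004]
ft_force: [-1.1, -0.2, -5.2]
width: 0.42
```

```bash
python3 g.py .5235 -.338 .168
```

```text
t 31.65 pos [ 0.5235 -0.3367  0.2698] F [-1.1 -0.2 -5.2] w 0.42 q1,6 [-0.65 -0.65]
turn [ 0.    -0.003  0.003] shift cm [-1.600e-01 -1.000e-02  1.018e+01]
```

Request:
play_rows([
  [[0, 0, 0], [-0.15, 0, 2], 1],
  [[0, 0, 0], [-0.15, 0, 5], 1],
  [[0, 0, 0], [-0.15, 0, 8], 1],
  [[0, 0, 0], [-0.15, 0, 9.7], 1],
  [[0, 0, 0], [-0.15, 0, 10.2], 1],
  [[0, 0, 0], [-0.15, 0, 10.2], 1],
  [[0, 0, 0], [-0.15, 0, 10.2], 1],
  [[0, 0, 0], [-0.15, 0, 10.2], 1],
])

```text
t: 32.45
ee_pos: [0.5241, -0.3381, 0.1691]
tcp_rot: [-2.218, -2.225, -0.004]
ft_force: [-0.3, -1.1, -4.3]
width: 0.423
```

```bash
python3 v.py sharp_drill_grip u .523 -.338 .072; python3 g.py .5235 -.338 .0985
```

```text
spot [ 0.5236 -0.3382  0.1931] 0.88
spot [ 0.521  -0.4314  0.1161] 0.24
[ 0.5241 -0.3381  0.1691] [-0.3 -1.1 -4.3]
t 32.55 pos [ 0.5239 -0.3381  0.1687] F [-0.4  0.6 -3.9] w 0.423 q1,6 [-0.65 -0.65]
turn [ 0.001 -0.002  0.003] shift cm [-0.01 -0.05  7.02]
```

View pics/u.png

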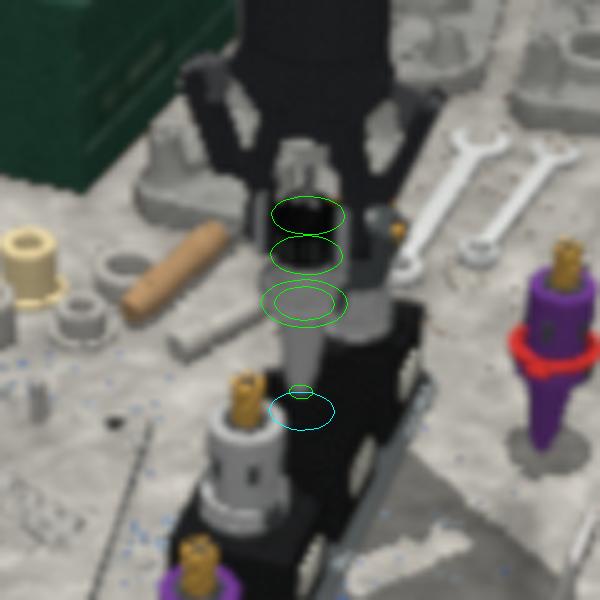

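The drill hangs upright over the drill pocket (crop px 302,392). Lowering it.

Request:
play_rows([
  [[0, 0, 0], [0, -0.05, 1.2], 1],
  [[0, 0, 0], [0, -0.05, 2.6], 1],
  [[0, 0, 0], [0, -0.05, 4], 1],
  [[0, 0, 0], [0, -0.05, 5.2], 1],
  [[0, 0, 0], [0, -0.05, 6], 1],
  [[0, 0, 0], [0, -0.05, 6.5], 1],
  [[0, 0, 0], [0, -0.05, 6.8], 1],
  [[0, 0, 0], [0, -0.05, 7], 1],
])

```text
t: 33.35
ee_pos: [0.5233, -0.338, 0.0988]
tcp_rot: [-2.217, -2.224, -0.004]
ft_force: [-3.5, 0.5, -0.6]
width: 0.423
```

Request:
play_rows([
  [[0, 0, 0], [0, 0, 0.1], 1],
  [[0, 0, 0], [0, 0, 0.15], 1],
  [[0, 0, 0], [0, 0, 0.15], 1],
  [[0, 0, 0], [0, 0, 0.15], 1],
  [[0, 0, 0], [0, 0, 0.15], 1],
  [[0, 0, 0], [0, 0, 0.15], 1],
  [[0, 0, 0], [0, 0, 0.15], 1],
  [[0, 0, 0], [0, 0, 0.15], 1],
])

```text
t: 34.15
ee_pos: [0.5233, -0.338, 0.0984]
tcp_rot: [-2.217, -2.224, -0.004]
ft_force: [-5.5, 3.1, 6.0]
width: 0.42
```

Request:
play_rows([
  [[0, 0, 0], [0, 0, 0], -1],
  [[0, 0, 0], [0, 0, 0], -1],
  [[0, 0, 0], [0, 0, 0], -1],
  [[0, 0, 0], [0, 0, 0], -1],
  [[0, 0, 0], [0, 0, 0], -1],
  [[0, 0, 0], [0, 0, -2], -1],
  [[0, 0, 0], [0, 0, -6], -1],
  [[0, 0, 0], [0, 0, -11], -1],
])

```text
t: 34.95
ee_pos: [0.5224, -0.3377, 0.2082]
tcp_rot: [-2.215, -2.222, -0.003]
ft_force: [-0.2, -1.3, 0.1]
width: 1.001
```

```bash
python3 g.py .35 -.45 .3
```

```text
t 34.95 pos [ 0.5224 -0.3377  0.2082] F [-0.2 -1.3  0.1] w 1.001 q1,6 [-0.65 -0.65]
turn [-0.002 -0.004  0.003] shift cm [-11.14 -17.29  -9.2 ]
```

Moving aside so that both cameras can check the result.

Request:
play_rows([
  [[0, 0, 0], [0, -1, -4], -1],
  [[0, 0, 0], [-2, -4, -7], -1],
  [[0, 0, 0], [-4, -7, -9], -1],
  [[0, 0, 0], [-6, -10, -9], -1],
  [[0, 0, 0], [-8, -13, -9], -1],
  [[0, 0, 0], [-10, -16, -9], -1],
  [[0, 0, 0], [-11, -17, -9], -1],
  [[0, 0, 0], [-11, -17, -9], -1],
])

```text
t: 35.75
ee_pos: [0.3521, -0.4496, 0.298]
tcp_rot: [-2.218, -2.219, -0.003]
ft_force: [0.4, 0.8, -0.2]
width: 1.001
```

Request:
play_rows([
  [[0, 0, 0], [-2, -1.5, 0], -1],
  [[0, 0, 0], [-4, -3, 0], -1],
  [[0, 0, 0], [-6, -5, 0], -1],
  [[0, 0, 0], [-8, -7, 0], -1],
  [[0, 0, 0], [-10, -9, 0], -1],
  [[0, 0, 0], [-10, -10, 0], -1],
  [[0, 0, 0], [-10, -10, 0], -1],
  [[0, 0, 0], [-10, -10, 0], -1],
])

```text
t: 36.55
ee_pos: [0.2533, -0.5489, 0.2978]
tcp_rot: [-2.217, -2.22, -0.003]
ft_force: [0.5, 0.4, 0.5]
width: 1.003
```

Run:
```python
from plant import robot
import cv2,numpy as np
P=[]
for n in("side","top"):
    p=robot.read_camera(n);P.append(p["frame"][:,:,::-1])
    for l in ["blunt_mill_grip","blunt_drill_grip","sharp_mill_grip","sharp_drill_grip","face_mill_grip","boring_head_grip"]:
        print(n,l,[(np.round(d["position"],3).tolist(),round(d["confidence"],2)) for d in robot.spot_point(p,l)])
s,t=P
r=lambda im,x,y,w,h:cv2.resize(im[y:y+h,x:x+w],(400,300),interpolation=cv2.INTER_CUBIC)
cv2.imwrite("pics/z.png",np.vstack([np.hstack([r(t,225,165,200,150),r(t,120,140,140,105)]),np.hstack([r(s,230,100,160,120),r(s,120,210,200,150)])]))
print(robot.read_state()["t"],robot.read_state()["ee_pos"])
```

```text
side blunt_mill_grip [([0.508, -0.124, 0.105], 0.93), ([0.402, -0.44, 0.104], 0.63), ([0.545, -0.014, 0.113], 0.59)]
side blunt_drill_grip [([0.452, -0.005, 0.117], 0.98), ([0.523, -0.243, 0.003], 0.58)]
side sharp_mill_grip [([0.527, -0.241, 0.116], 0.74)]
side sharp_drill_grip [([0.524, -0.338, 0.12], 0.57)]
side face_mill_grip [([0.522, -0.432, 0.116], 0.61)]
side boring_head_grip [([0.656, 0.079, 0.118], 0.76)]
top blunt_mill_grip [([0.404, -0.443, 0.102], 0.8), ([0.51, -0.128, 0.105], 0.74), ([0.545, -0.013, 0.12], 0.65), ([0.45, -0.004, 0.005], 0.21)]
top blunt_drill_grip [([0.458, -0.004, 0.118], 0.85)]
top sharp_mill_grip [([0.525, -0.244, 0.122], 0.65), ([0.544, -0.008, 0.01], 0.49)]
top sharp_drill_grip [([0.52, -0.341, 0.12], 0.65)]
top face_mill_grip [([0.52, -0.433, 0.119], 0.88)]
top boring_head_grip [([0.654, 0.072, 0.118], 0.71)]
37.25 [ 0.25211447 -0.54965911  0.29771604]
```

View pics/z.png

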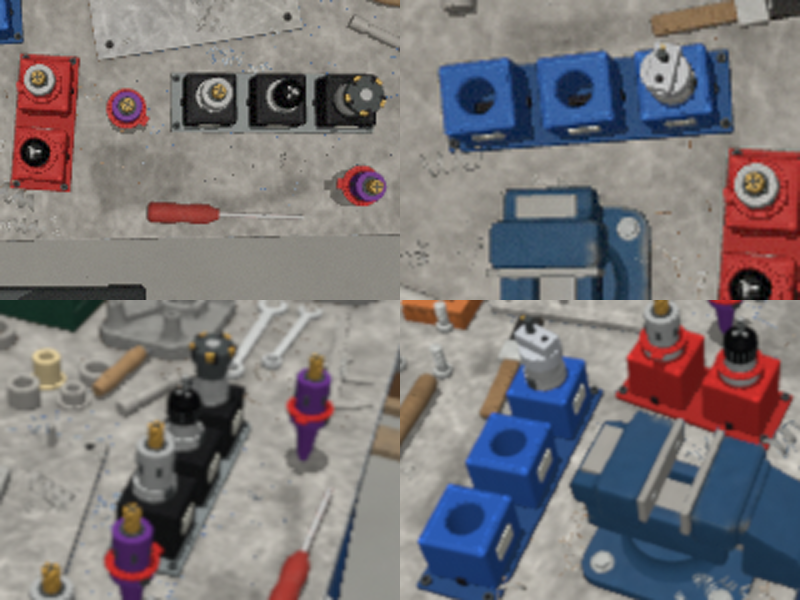

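All four tools sit upright in their pockets, and the face mill, boring head and look-alikes haven't moved. Handing in.

```bash
python3 -c "
from plant import robot
print(robot.finish_job(), robot.read_state()['t'])"
```

```text
the job is handed in; nothing more can be done
the job is handed in; nothing more can be done
```

The swap is done, and I handed it in after about 37 of the 93 s. The hand-in gives no verdict.

- **Blunt tools:** the red-ringed end mill is in the red pocket at about (0.547, -0.013), and the red-ringed drill is in the one at about (0.452, -0.005).
- **Sharp tools:** the sharp end mill and sharp drill stand in the rail pockets of their blunt twins. Each tool bottomed out at the same height it was picked up from, with a push of roughly 10–16 N, and was released there.

**Last checks:** both cameras show all four tools upright and fully down, with the gripper clear. The networks put the four tools within about 6 mm of their pocket axes. Most readings are within 3 mm; the largest is a top-view reading of the blunt drill, 6 mm off in x, where the side view gives 0 mm.

The face mill reads where it started. The boring head's side reading came out 6 mm off its start in y, but the top reading was within 4 mm. The pictures show neither tool moved, and the arm never went near the boring head except high above it.

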